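# Tilt test of a laboratory balance with a bench jack

## Task

Run the tilt test on the balance: first stand the largest of the three check weights in the middle of the pan, then set the bench jack flat on the bench with its saddle centred under the lift pad that sticks out of the balance's side, and let go of it. Pump the jack handle once as a trial, fully down and then let it come fully back up so that the balance settles, then press the handle fully down again and finish while still holding it down, with the balance tilted on the jack and the weight still in the middle of its pan. Leave everything else on the bench where it stands.

Things in the scene. Friction and masses are not known exactly. Their poses are not given: they have to be found in the camera images.
- weight_large_mid (a point): the largest of three polished steel check weights (a cylinder with a small knob on top): cylinder 40 mm diameter and 48 mm high, 68 mm high with its knob (24 mm diameter); about 0.5 kg. This point is on its axis half-way up, 34 mm above its underside; z is its axis
- weight_medium_mid (a point): the middle check weight, to be left alone: 31 mm diameter, 56 mm high in all. Point half-way up its axis, 28 mm above its underside
- weight_small_mid (a point): the smallest check weight, to be left alone: 25 mm diameter, 48 mm high in all. Point half-way up its axis, 24 mm above its underside
- balance_stand: a white top-loading balance with a black display strip along its front (-x) edge, 200 mm (x) by 190 mm (y), its body's top 61 mm above the bench. Fixed to the bench by a black strip under its +y edge, on which it is hinged. Origin on the bench under the balance's centre, x towards its back, y towards the hinged edge
- pan_top (a point): centre of the round steel weighing pan, 120 mm diameter, on its top surface, 74 mm above the bench when empty; a thin ring of 47 mm diameter is drawn round it. The pan gives way under load
- pan_press (a joint): how far the pan is pressed down on its spring, m: 0 empty, up to 0.005; about 0.002 to 0.003 under the largest weight
- lift_pad (a point): centre of the underside of the round rubber lift pad (32 mm diameter) 42 mm above the bench, under a 40 mm square, 6 mm thick aluminium lug that sticks out 42 mm from the balance's -y side half-way along it; a round steel stud (18 mm diameter) on the lug's top marks the pad's centre. The lug's outer edge is 20 mm from this point, the balance's side also 20 mm on the other side. Axes as the balance
- balance_tilt (a joint): tilt of the balance about its hinged +y edge, rad: 0 standing flat, about 0.05 fully lifted by the jack. The balance presses on the jack with about 9 N
- jack_grip (a point): the loose bench jack, about 0.8 kg: an aluminium foot 225 mm long (from 90 mm ahead of this point to 135 mm behind it), 56 mm wide, 8 mm thick; a grey upright housing 50 mm long (x), 40 mm wide (y), its top 70 mm above the bench, is where it is gripped, across its width. This point is in the middle of the housing, 45 mm above the jack's underside; x points to the saddle end, -x to the handle end, z up
- saddle_top (a point): centre of the top of the jack's round steel saddle, 28 mm diameter, 72 mm ahead (+x of the jack) of jack_grip, 34 mm above the bench with the handle up; it rises 18 mm as the handle goes fully down, at once and in proportion, and sinks again when the handle rises
- handle_pad (a point): centre of the upper face of the grey press pad (44 mm along the handle, 36 mm across, 12 mm thick) at the end of the jack's handle, which points to -x of the jack and slopes up: about 110 mm behind jack_grip and 104 mm above the bench when up, 57 mm above it when fully down. It moves in an arc of 108 mm radius about a pivot 14 mm behind jack_grip and 55 mm above the bench
- jack_handle (a joint): jack handle, rad: 0 up, 0.5 fully down (stop). A spring brings it back up; pressing at the pad takes about 4 N at the top, and about 11 N near the stop with the balance on the saddle. It does not latch
- beaker: bystander: glass beaker 68 mm diameter, 90 mm high; origin under its centre
- crucible: bystander: white porcelain crucible 42 mm diameter, 34 mm high; origin under its centre
- bottle: bystander: glass bottle with a cap, 70 mm diameter, 130 mm high; origin under its centre
- jar: bystander: brown glass jar 52 mm diameter, 70 mm high; origin under its centre
- wrench: bystander: a flat steel wrench 150 mm long lying on the bench; origin under its middle, x along it
- jack: the same jack: origin under the housing's centre, on its underside
- weight_large: the same largest weight: origin at the centre of its underside
There are look-alikes about, which are no part of the job. What is shaped like the weight_large but green or pink is not meant.

How it is judged (in metres and radians):
On the way, in this order (a step that is already met when the one before it is completed fails the run):
1. the largest check weight stands upright, let go, within 12 mm of the pan's centre, pressing the pan down (horizontal distance between weight_large_mid and pan_top below 0.012 m and angle between weight_large_mid's own z axis and vertical below 0.12 rad and z of weight_large_mid in the frame of pan_top between 0.028 and 0.04 m and value of joint pan_press above 0.0012 m and contact force between the fingers and weight_large below 0.2 N), for 0.3 s.
2. the jack stands flat on the bench, let go, handle up, with its saddle within 10 mm (seen from above) of the lift pad's centre, and under it (horizontal distance between saddle_top and lift_pad below 0.01 m and z of saddle_top in the frame of lift_pad below 0.002 m and angle between jack_grip's own z axis and vertical below 0.05 rad and height (world z) of jack_grip below 0.049 m and value of joint jack_handle below 0.06 rad and value of joint balance_tilt below 0.006 rad and contact force between the fingers and jack below 0.2 N), for 0.2 s.
3. trial stroke: the handle is pressed down past 0.44 rad and the jack lifts the balance past 0.035 rad (value of joint jack_handle above 0.44 rad and value of joint balance_tilt above 0.035 rad and contact force between jack and balance_stand above 2 N and contact force between each of the arm, the fingers and balance_stand below 0.5 N), for 0.1 s.
4. the handle is back up (below 0.06 rad) and the balance down again (below 0.006 rad) (value of joint jack_handle below 0.06 rad and value of joint balance_tilt below 0.006 rad), for 0.1 s.
At the end, for the whole second after the job is handed in: Robot holds the handle down (past 0.44 rad, over 3 N); balance tilted over 0.035 rad, still, carried by the jack (over 2 N), untouched by the robot; saddle within 10 mm of the pad centre, jack flat; largest weight upright within 12 mm of the pan centre, untouched (all of step 1 and all of step 3 and horizontal distance between saddle_top and lift_pad below 0.01 m and z of saddle_top in the frame of lift_pad below 0.002 m and angle between jack_grip's own z axis and vertical below 0.05 rad and height (world z) of jack_grip below 0.049 m and contact force between any of the fingers, the arm and jack above 3 N and velocity of joint balance_tilt between -0.05 and 0.05 rad/s and contact force between the arm and weight_large below 0.2 N); the arm keeps its last pose, push and grip.
It fails at once if a bystander or another weight is moved by more than 15 mm (distance of any of beaker, crucible, bottle, jar, wrench, weight_medium_mid, weight_small_mid from where it was at the start of the episode above 0.015 m).
It also fails if it takes over 64 s, if anything falls off the work surface, if the arm or the gripper's body presses on something with over 40 N, if the wrist force passes 120 N, or if a joint passes its speed limit or range.

## Robot

A 6-joint arm with a two-finger parallel gripper is mounted at the origin on the work surface. World frame = base frame: x ahead of the robot, y to its left, z up, the work surface at z = 0. Lengths are in m, angles in degrees, forces in N, time in s.
With the tool pointing down it reaches from about 0.35 to 0.875 m from the base axis. Payload 4.2 kg.
Tool frame: the origin (TCP) lies at the very end of the fingers, on their centre line; the grasp point (between the pads) lies r.pinch_z behind it (r.pinch_z is the distance from the TCP to the grasp point, in m); y points along the fingers, z is the direction in which the jaws open and shut, and the axes are right-handed (so a half turn about y gives the same grasp; the last joint's range is limited). The gripper opens to 87 mm and grips with 3 to 60 N. Pads are 19 mm wide; open, the fingers measure 117 mm over their backs; the gripper's body (75 mm by 190 mm) begins 51 mm behind the grasp point.
Start: joints at [-60.47, 22.042, 0.453, 0, -68.411, -14.817], TCP at [0.159, -0.604, 0.223] pointing down, gripper open.
Joint ranges: [-179.83, 179.83], [-69.29, 118.12], [-61.27, 80.66], [-181.25, 117.63], [-171.15, -9.14], [-177.46, 177.46]. Speed limits (degrees/s): [159.86, 159.86, 180, 180, 180, 180].

## Interface

Orientations are given as a 3x3 rotation matrix whose columns are the frame's x, y, z axes.
In Python, from station import sense, capture, camera_params, r gives the robot as it stands.
- The arm moves only by the tool move_arm, never from a script. Its argument "increments" is text: rows parted by semicolons, each of 7 numbers parted by spaces: the closure, from -1 (fully open) to 1 (shut), so that 0 is half open, then the shift along the tool's x, y, z in m, then the turn, a rotation vector about the tool's x, y, z in rad. In form: hand x y z wx wy wz; .... A call has 1 to 8 rows; each row is the pose to reach, as a shift and turn from the pose commanded when the call began, along the tool's axes at that moment; what a row does not reach only later rows make up. A row lasts 1/10 s, in which the tool goes at most 50 mm and 8.59 degrees, less where a joint would pass 70% of its speed; a pose out of reach is approached as far as the arm can. A call with a gripper value outside its range is refused whole. The fingers move at their own pace and stop on an object; the grip force is fixed at half the most. Time passes only in rows, so rows that repeat a pose let the fingers close. It gives the time, the measured TCP pose, the force and the opening at its end, in the units of the state.
- sense(): the state, without advancing time (a new reading comes with each control period).
- capture(name): name is "side" or "top" or "wrist"; returns (picture, depth): 400x640x3 uint8, red, green, blue; 400x640 float32, m along the optical axis (not along the pixel's ray), 0 where there is no reading.
- camera_params(name): a dict with "fx", "fy", "cx", "cy" (pixels), "xyz" and "orientation" of the camera in the world. Camera axes: x right, y down, z forward; pixel columns grow to the right and rows downward; lengths in m; the calibration is good to about 2 mm. A picture is of the moment at which its call begins: read the wrist's pose just before it. camera_params takes no time and is no camera call; for the wrist camera it gives the pose at the moment of the call.
- r.finish_job(): hands the job in, once; it reports no verdict.
The state is a dict: "time_s": time; "joints": joint angles; "joint_velocities": joint speeds; "effort": joint torques, N m; "tcp_pos": TCP position; "ee_rot": TCP orientation; "wrist_force": force on the tool from outside, world axes, zero at the start; "moment": the same for the moment, N m; "gripper_width": opening from 0.0 (shut) to 1.0 (fully open).
Only numpy, scipy, OpenCV 4.12 (cv2) and the standard library are available. Lean on these libraries where they do the work, as an engineer would, in place of code of your own. Each camera call takes 0.05 s, during which the arm holds its last target.

## Working session

There is one attempt and no reset: what is moved stays moved. The work goes in short steps, Python scripts to look and compute and a tool call to move; the robot and the scene stay as the last step left them, time stands still between calls to the robot, and variables do not carry over. Pictures are saved under pics/ and viewed, and the job is handed in when it is done.

Besides the shell and the picture viewer there is one more tool, called after "Request:" by a JSON object that holds its "fn" and its "kwargs". move_arm: Moves the arm, as the interface text tells. Its arguments: {"type":"object","properties":{"increments":{"type":"string"}},"required":["increments"]}

```bash
ls; mkdir -p pics; python3 - <<'E'
from station import sense,capture,camera_params,r
import cv2,numpy as np
print(sense()); print(r.pinch_z)
for n in("top","side","wrist"):
    p=camera_params(n);print(n,p)
    im,d=capture(n); cv2.imwrite(f"pics/{n}0.png",im[:,:,::-1]); np.save(f"pics/{n}0_d.npy",d);np.save(f"pics/{n}0_i.npy",im)
E
```

```text
pics
{'time_s': 0.0, 'joints': array([-6.04696986e+01,  2.20906238e+01,  3.80919430e-01, -2.97986971e-02,
       -6.84106325e+01, -1.48160651e+01]), 'joint_velocities': array([ 0.07049431,  0.12716132, -0.00503167,  0.04910338,  0.0934722 ,
        0.08110056]), 'effort': array([-3.38345180e-04, -3.90666854e+01,  1.87409574e+01,  4.22009289e+00,
        1.11964668e-02, -1.63704613e-04]), 'tcp_pos': array([ 0.15861743, -0.60392336,  0.22146673]), 'ee_rot': array([[ 9.67253368e-01, -6.14390767e-04, -2.53812025e-01],
       [ 2.53812759e-01,  2.06575487e-03,  9.67251165e-01],
       [-6.99567579e-05, -9.99997678e-01,  2.15404857e-03]]), 'wrist_force': array([-0.19162966, -0.12311267,  0.16586855]), 'moment': array([-0.01543471,  0.02153394,  0.0162189 ]), 'gripper_width': 0.9996941617206867}
0.0187
top {'fx': 429.0176743461498, 'fy': 429.0176743461498, 'cx': 320.50289519886127, 'cy': 189.4762015897108, 'xyz': array([ 0.4751622 , -0.05180061,  1.11049115]), 'orientation': array([[ 0.02843442, -0.99652413,  0.07830159],
       [-0.99954307, -0.02754202,  0.01245366],
       [-0.01025379, -0.07861992, -0.99685193]])}
side {'fx': 399.00611550287806, 'fy': 399.00611550287806, 'cx': 316.28978845833035, 'cy': 199.23845711803062, 'xyz': array([0.14825412, 0.68796401, 0.79934332]), 'orientation': array([[-0.86409142, -0.33505712,  0.37560984],
       [-0.5030917 ,  0.55173043, -0.66520093],
       [ 0.01564493, -0.76376061, -0.64530998]])}
wrist {'fx': 315.1112801945087, 'fy': 315.1112801945087, 'cx': 319.4927682673608, 'cy': 196.41220940866, 'xyz': array([ 0.08088125, -0.62497771,  0.38290633]), 'orientation': array([[-0.253056  ,  0.92346551,  0.28839922],
       [ 0.96744863,  0.24080671,  0.0778157 ],
       [ 0.00241165,  0.29870316, -0.95434302]])}
```

View pics/top0.png

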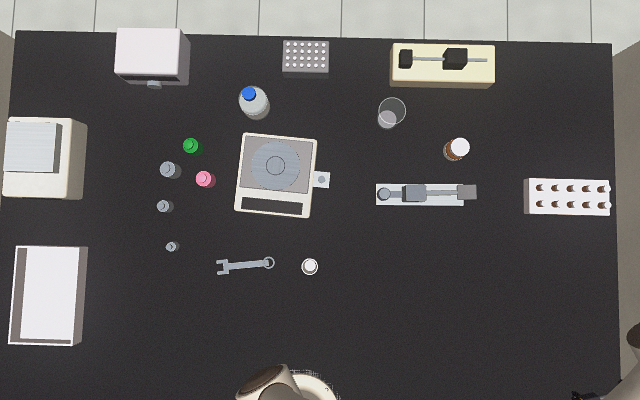

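View pics/side0.png

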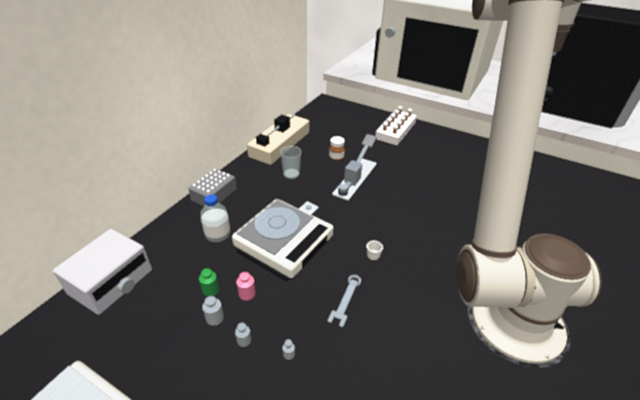

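View pics/wrist0.png

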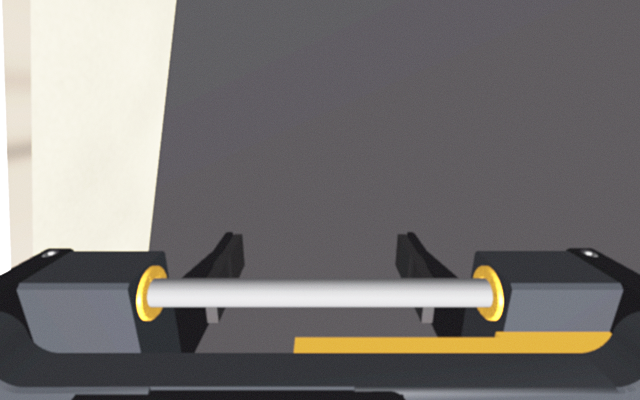

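```bash
cat > h.py <<'E'
import numpy as np,cv2
from station import sense,capture,camera_params,r
def ray(p,u,v):
    d=np.array([(u-p['cx'])/p['fx'],(v-p['cy'])/p['fy'],1.]);return p['orientation']@d
def onz(p,u,v,z):
    d=ray(p,u,v);return p['xyz']+d*(z-p['xyz'][2])/d[2]
def pts(p,d):
    v,u=np.mgrid[0:d.shape[0],0:d.shape[1]]
    c=np.stack([(u-p['cx'])/p['fx']*d,(v-p['cy'])/p['fy']*d,d],-1)
    return c@p['orientation'].T+p['xyz']
def proj(p,X):
    c=p['orientation'].T@(np.array(X)-p['xyz']);return p['fx']*c[0]/c[2]+p['cx'],p['fy']*c[1]/c[2]+p['cy']
E
python3 - <<'E'
from h import *
im=np.load('pics/top0_i.npy')
def crop(a,b,c,d,k,n): cv2.imwrite(n,cv2.resize(im[b:d,a:c,::-1],None,fx=k,fy=k,interpolation=cv2.INTER_CUBIC))
crop(140,120,350,285,3.6,'pics/c1.png')
crop(365,165,485,220,6,'pics/c2.png')
p=camera_params('top');P=pts(p,np.load('pics/top0_d.npy'))
for u,v in [(170,170),(164,206),(172,246),(191,145),(205,179),(275,166),(321,180),(413,193),(383,194),(467,192),(300,145),(310,266)]:
    print(u,v,P[v,u].round(3))
E
```

```text
170 170 [0.597 0.339 0.05 ]
164 206 [0.507 0.349 0.049]
172 246 [0.408 0.329 0.033]
191 145 [0.659 0.285 0.064]
205 179 [0.575 0.246 0.063]
275 166 [0.611 0.074 0.071]
321 180 [ 0.582 -0.039  0.051]
413 193 [ 0.554 -0.263  0.072]
383 194 [ 0.553 -0.196  0.032]
467 192 [ 0.558 -0.383  0.104]
300 145 [0.667 0.016 0.056]
310 266 [ 0.366 -0.017  0.007]
```

View pics/c1.png

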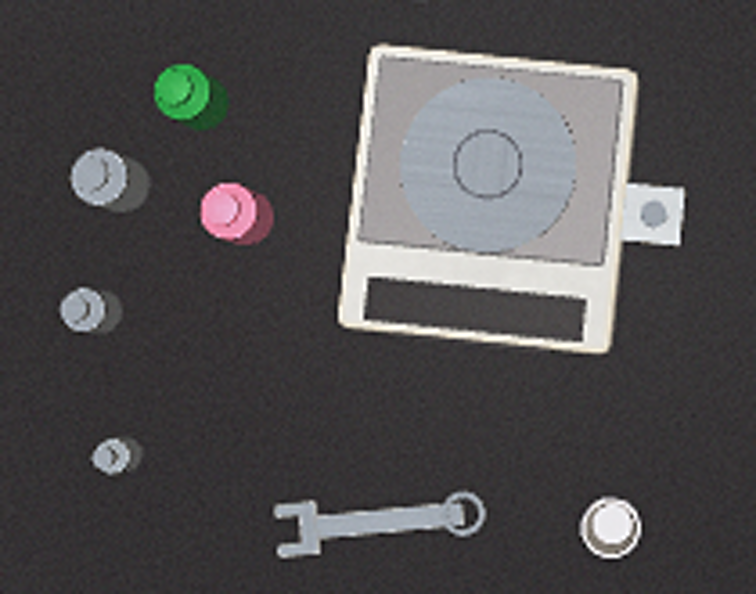

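View pics/c2.png

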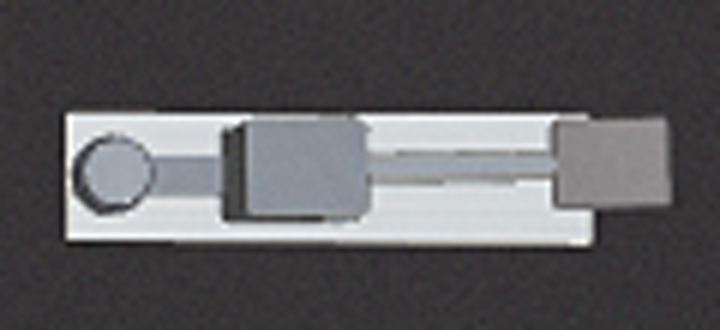

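```bash
python3 - <<'E'
from h import *
im=np.load('pics/top0_i.npy');p=camera_params('top');d=np.load('pics/top0_d.npy');P=pts(p,d)
g=cv2.cvtColor(im,cv2.COLOR_RGB2GRAY).astype(np.uint8)
Z=P[...,2]
print('bench z',[P[v,u,2].round(4) for u,v in[(120,220),(350,230),(230,330),(500,150),(350,120)]])
def blob(mask,box):
    a,b,c,e=box;m=np.zeros_like(g);m[b:e,a:c]=mask[b:e,a:c].astype(np.uint8)
    n,l,s,c=cv2.connectedComponentsWithStats(m);i=1+np.argmax(s[1:,4]);return (l==i),s[i],c[i]
# per-object: pixels above height
for n,box,lo,hi in [('large',(155,155,188,185),.03,.09),('medium',(150,192,180,218),.025,.08),('small',(160,236,184,256),.02,.07),('pan',(240,135,310,200),.066,.08),('lug',(314,165,334,192),.04,.08),('saddle',(374,184,392,204),.026,.05),('housing',(400,180,430,206),.06,.08),('hpad',(455,180,480,204),.09,.12)]:
    m,s,c=blob((Z>lo)&(Z<hi),box)
    X=P[m]; print(n,s,c.round(2),X.mean(0).round(4),'min',X.min(0).round(4),'max',X.max(0).round(4),'minrect',cv2.minAreaRect(X[:,:2].astype(np.float32)*1000))
# balance body outline
m,s,c=blob((Z>.045)&(Z<.09),(225,125,320,222));X=P[m]
print('body',cv2.minAreaRect(X[:,:2].astype(np.float32)*1000),np.median(X[:,2]))
m,s,c=blob(g>140,(370,175,470,212)); X=P[m];X=X[X[:,2]<.016]
print('foot',cv2.minAreaRect(X[:,:2].astype(np.float32)*1000),np.median(X[:,2]))
E
```

```text
bench z [np.float64(-0.002), np.float64(0.0014), np.float64(0.0002), np.float64(-0.0004), np.float64(-0.0019)]
large [160 161  18  17 227] [168.16 169.04] [0.5988 0.3424 0.0524] min [0.581  0.327  0.0307] max [0.6203 0.3655 0.07  ] minrect ((600.1283569335938, 345.792724609375), (37.359336853027344, 38.991275787353516), 81.90052032470703)
medium [157 200  14  12 129] [163.22 205.57] [0.5079 0.3537 0.0414] min [0.4942 0.3415 0.0255] max [0.5224 0.3695 0.0574] minrect ((508.3353576660156, 355.177001953125), (27.874711990356445, 27.737295150756836), 2.7704954147338867)
small [166 242  11  10  84] [171.02 246.26] [0.4071 0.3311 0.0341] min [0.3949 0.3213 0.0201] max [0.4174 0.3414 0.0494] minrect ((406.1629333496094, 331.2196960449219), (22.409940719604492, 19.968387603759766), 1.127684473991394)
pan [ 251  142   49   48 1855] [275.12 165.41] [0.6125 0.0735 0.073 ] min [0.5543 0.015  0.0672] max [0.6709 0.1335 0.0796] minrect ((612.6515502929688, 74.17980194091797), (116.04022979736328, 118.21255493164062), 1.8740768432617188)
lug [314 165  16  23 257] [321.16 178.75] [ 0.5851 -0.0394  0
[... 454 characters left out ...]
 192.54] [ 0.5559 -0.2704  0.0686] min [ 0.536  -0.3034  0.0601] max [ 0.5778 -0.2445  0.0738] minrect ((556.7023315429688, -274.1742248535156), (41.81736373901367, 58.623443603515625), 1.3313020467758179)
hpad [455 184  22  16 317] [466.25 191.78] [ 0.5583 -0.381   0.1037] min [ 0.5412 -0.4026  0.0909] max [ 0.5769 -0.3571  0.1142] minrect ((559.0718994140625, -379.8714294433594), (35.66575622558594, 45.578514099121094), 0.12947943806648254)
body ((590.8682861328125, 67.11002349853516), (206.82351684570312, 202.9917449951172), 85.69308471679688) 0.0592290935185128
foot ((556.1688232421875, -292.5299987792969), (54.73682403564453, 223.59878540039062), 1.5808498859405518) 0.007002889424820191
```

```bash
python3 - <<'E'
from h import *
im=np.load('pics/top0_i.npy');p=camera_params('top');d=np.load('pics/top0_d.npy');P=pts(p,d);Z=P[...,2]
hsv=cv2.cvtColor(im,cv2.COLOR_RGB2HSV);g=cv2.cvtColor(im,cv2.COLOR_RGB2GRAY)
# knob
m=np.zeros(g.shape,bool);m[155:185,155:188]=1
k=m&(Z>.06); print('knob',k.sum(),P[k].mean(0)); v,u=np.nonzero(k);print(u.mean(),v.mean(),onz(p,u.mean(),v.mean(),.068))
t=m&(Z>.042)&(Z<.056); print('cyltop',t.sum(),(P[t].min(0)+P[t].max(0))/2,cv2.minEnclosingCircle(P[t][:,:2].astype(np.float32)))
# white body mask, edges
w=((g>150)).astype(np.uint8);m=np.zeros_like(w);m[125:225,228:320]=w[125:225,228:320]
m[:,315:]=0
c=max(cv2.findContours(m,0,1)[0],key=cv2.contourArea)
Q=np.array([onz(p,a,b,.061)[:2] for a,b in c[:,0,:]],np.float32)*1000
print('body',cv2.minAreaRect(Q),cv2.boxPoints(cv2.minAreaRect(Q)))
# lug
m=np.zeros_like(w);m[165:195,314:334]=(g>120)[165:195,314:334]
c=max(cv2.findContours(m,0,1)[0],key=cv2.contourArea);print(cv2.minAreaRect(c))
cv2.imwrite('pics/c3.png',cv2.resize(im[165:195,305:340,::-1],None,fx=20,fy=20,interpolation=cv2.INTER_NEAREST))
cv2.imwrite('pics/c4.png',cv2.resize(im[155:182,258:294,::-1],None,fx=20,fy=20,interpolation=cv2.INTER_NEAREST))
E
```

```text
knob 79 [0.59369617 0.32654494 0.11821372]
164.7594936708861 168.0 [0.5993769  0.34518502 0.068     ]
cyltop 127 [0.60089919 0.34670779 0.04778852] ((0.6004015207290649, 0.34655770659446716), 0.020379826426506042)
body ((591.4771118164062, 71.42949676513672), (191.1315460205078, 196.0731964111328), 85.73407745361328) [[486.6034   -16.57901 ]
 [682.1334   -31.164032]
 [696.3508   159.438   ]
 [500.8208   174.02303 ]]
((321.5, 179.0), (16.0, 15.0), 90.0)
```

View pics/c3.png

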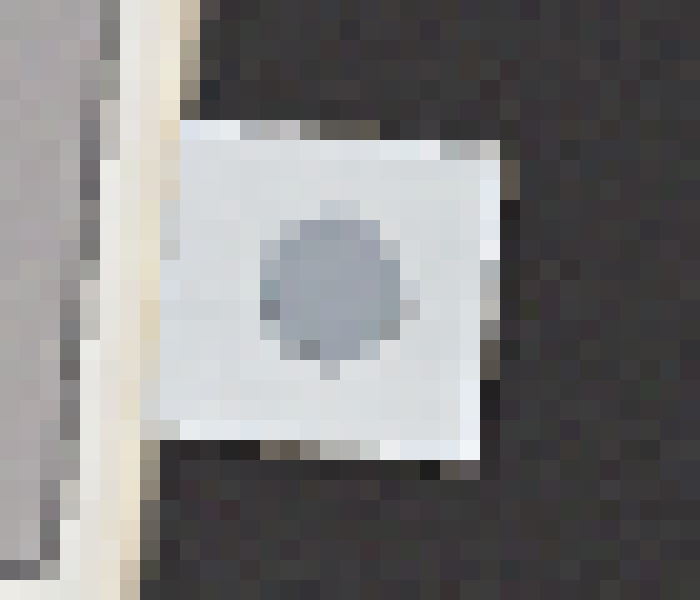

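View pics/c4.png

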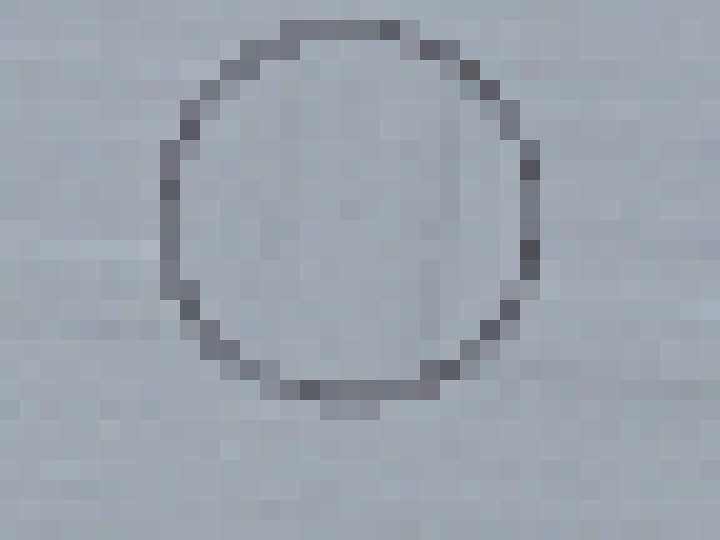

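```bash
python3 - <<'E'
from h import *
p=camera_params('top')
print('pan',onz(p,275.0,164.9,.074),'stud',onz(p,321.05,179.05,.051))
ps=camera_params('side')
for X in ([.6,.345,.034],[.612,.074,.074],[.584,-.04,.05],[.555,-.198,.034]): print(X,proj(ps,X))
im=np.load('pics/side0_i.npy')
cv2.imwrite('pics/s1.png',cv2.resize(im[180:350,190:390,::-1],None,fx=4,fy=4,interpolation=cv2.INTER_NEAREST)[:600])
s=sense();R=s['ee_rot'];T=np.array([.600,.345,.20]);print((R.T@(T-s['tcp_pos'])))
R2=np.array([[0,0,-1],[1,0,0],[0,-1,0]]);from scipy.spatial.transform import Rotation as Ro
print(Ro.from_matrix(R.T@R2).as_rotvec())
E
```

```text
pan [0.61357367 0.07372292 0.074     ] stud [ 0.58437027 -0.03918374  0.051     ]
[0.6, 0.345, 0.034] (np.float64(213.47081542613083), np.float64(308.39961652012386))
[0.612, 0.074, 0.074] (np.float64(277.1032275599796), np.float64(221.9729113296378))
[0.584, -0.04, 0.05] (np.float64(308.52632702015745), np.float64(207.94143632839584))
[0.555, -0.198, 0.034] (np.float64(342.8519144161568), np.float64(186.1457792158189))
[0.66781755 0.02299236 0.80592643]
[-1.49858767e-03 -1.31416979e+00  1.00240229e-03]
```

View pics/s1.png

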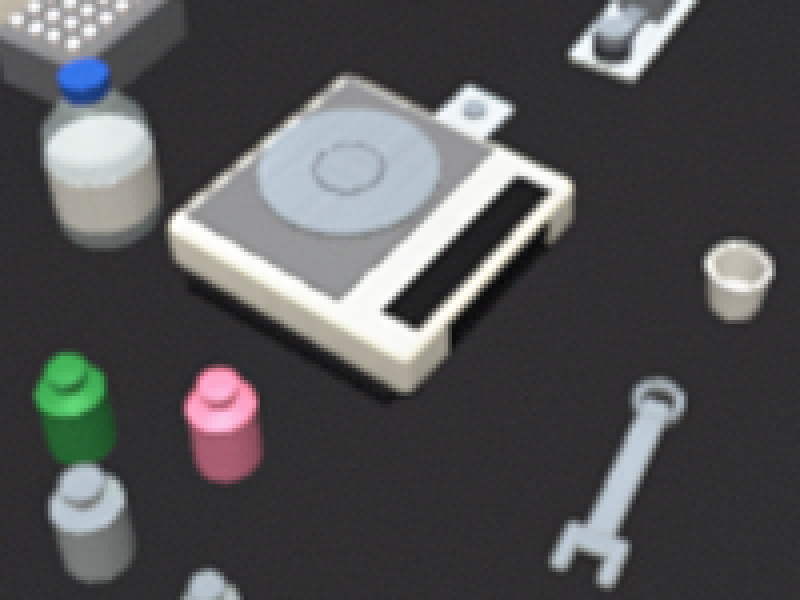

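Candidates in the top view are the grey large weight (168,169), grey medium (163,206), grey small (171,246), green look-alike (191,145) and pink look-alike (205,179). I choose the grey one at (168,169), since its cylinder measures about 39–40 mm. It shows as plain grey in the crop, and in the side view it lands at (213,308) as predicted.

Request:
{"fn": "move_arm", "kwargs": {"increments": "-1 0.668 0 0.806 0 -1.314 0;-1 0.668 0 0.806 0 -1.314 0;-1 0.668 0 0.806 0 -1.314 0;-1 0.668 0 0.806 0 -1.314 0;-1 0.668 0 0.806 0 -1.314 0;-1 0.668 0 0.806 0 -1.314 0;-1 0.668 0 0.806 0 -1.314 0;-1 0.668 0 0.806 0 -1.314 0"}}

```text
time_s: 0.95
tcp_pos: [0.3276, -0.2399, 0.2226]
ee_rot: [[0.108, 0.001, -0.994], [0.994, -0.0, 0.108], [-0.0, -1.0, -0.001]]
wrist_force: [1.0, -0.9, 0.4]
gripper_width: 0.998
```

```bash
cat > go.py <<'E'
import sys
from h import *
from scipy.spatial.transform import Rotation as Ro
# usage: go.py x y z yaw_deg : yaw = azimuth of tool x axis (90 -> tool z = -x)
x,y,z,yaw=map(float,sys.argv[1:5]);a=np.radians(yaw)
X=np.array([np.cos(a),np.sin(a),0]);Y=np.array([0,0,-1.]);R2=np.stack([X,Y,np.cross(X,Y)],1)
s=sense();R=s['ee_rot'];print('t',round(s['time_s'],2),'tcp',s['tcp_pos'].round(4),'F',s['wrist_force'].round(2),'w',round(s['gripper_width'],3),'az',np.degrees(np.arctan2(R[1,0],R[0,0])).round(2),'down',R[:,1].round(4))
print('shift',(R.T@(np.array([x,y,z])-s['tcp_pos'])).round(4),'turn',Ro.from_matrix(R.T@R2).as_rotvec().round(4))
E
python3 go.py .6 .345 .2 90
```

```text
t 0.95 tcp [ 0.3276 -0.2399  0.2226] F [ 0.95 -0.92  0.38] w 0.998 az 83.81 down [ 5.e-04 -1.e-04 -1.e+00]
shift [ 0.6109  0.0227 -0.2077] turn [ 0.0005 -0.1081 -0.    ]
```

Request:
{"fn": "move_arm", "kwargs": {"increments": "-1 0.611 0 -0.208 0 -0.108 0;-1 0.611 0 -0.208 0 -0.108 0;-1 0.611 0 -0.208 0 -0.108 0;-1 0.611 0 -0.208 0 -0.108 0;-1 0.611 0 -0.208 0 -0.108 0;-1 0.611 0 -0.208 0 -0.108 0;-1 0.611 0 -0.208 0 -0.108 0;-1 0.611 0 -0.208 0 -0.108 0"}}

```text
time_s: 1.75
tcp_pos: [0.4988, 0.1218, 0.2225]
ee_rot: [[0.005, -0.0, -1.0], [1.0, -0.0, 0.005], [-0.0, -1.0, 0.0]]
wrist_force: [1.7, -0.2, 0.1]
gripper_width: 1.001
```

```bash
python3 go.py .6 .345 .2 90
```

```text
t 1.75 tcp [0.4988 0.1218 0.2225] F [ 1.72 -0.22  0.13] w 1.001 az 89.7 down [-1.e-04 -1.e-04 -1.e+00]
shift [ 0.2237  0.0225 -0.1   ] turn [-0.0001 -0.0053 -0.0001]
```

Request:
{"fn": "move_arm", "kwargs": {"increments": "-1 0.1 0 -0.045 0 -0.005 0;-1 0.19 0 -0.085 0 -0.005 0;-1 0.19 0 -0.085 0 -0.005 0;-1 0.19 0 -0.085 0 -0.005 0;-1 0.19 0 -0.085 0 -0.005 0;-1 0.19 0 -0.085 0 -0.005 0;-1 0.19 0 -0.085 0 -0.005 0"}}

```text
time_s: 2.45
tcp_pos: [0.5841, 0.3083, 0.2222]
ee_rot: [[0.001, -0.001, -1.0], [1.0, -0.001, 0.001], [-0.001, -1.0, 0.001]]
wrist_force: [-1.2, -0.3, -0.2]
gripper_width: 0.999
```

```bash
python3 - <<'E'
from h import *
p=camera_params('wrist');im,d=capture('wrist');cv2.imwrite('pics/w1.png',im[:,:,::-1]);np.save('pics/w1_d.npy',d);np.save('pics/w1_i.npy',im)
print(p, proj(p,[.6,.345,.068]))
P=pts(p,d)
for z0,z1 in((.06,.075),(.042,.056)):
    m=(P[...,2]>z0)&(P[...,2]<z1)&(np.hypot(P[...,0]-.6,P[...,1]-.345)<.035);X=P[m];print(m.sum(),X.min(0),X.max(0),X.mean(0))
E
python3 go.py .6 .345 .2 90
```

```text
{'fx': 315.1112801945087, 'fy': 315.1112801945087, 'cx': 319.4927682673608, 'cy': 196.41220940866, 'xyz': array([0.5860884 , 0.22625836, 0.38355147]), 'orientation': array([[-9.99997005e-01,  2.40717273e-03, -4.42842832e-04],
       [ 2.16565049e-03,  9.54514306e-01,  2.98157256e-01],
       [ 1.14041583e-03,  2.98155404e-01, -9.54516660e-01]])} (np.float64(306.37305338458555), np.float64(214.4715651846483))
374 [0.59192334 0.33561914 0.06053592] [0.61465909 0.35966394 0.06811452] [0.60340865 0.34716592 0.06573217]
552 [0.58424937 0.3281842  0.04206954] [0.62282631 0.36680076 0.05213177] [0.60267143 0.34191452 0.04842819]
t 2.5 tcp [0.5842 0.3079 0.2227] F [-0.35 -0.48 -0.74] w 1.002 az 89.89 down [-6.e-04 -4.e-04 -1.e+00]
shift [ 0.0371  0.0227 -0.0158] turn [-0.0006 -0.0019 -0.0004]
```

View pics/w1.png

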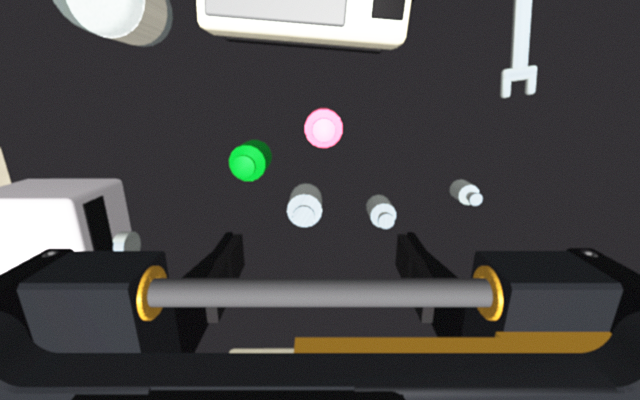

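Request:
{"fn": "move_arm", "kwargs": {"increments": "-1 0.039 0.02 -0.018 0 0 0;-1 0.039 0.06 -0.018 0 0 0;-1 0.039 0.11 -0.018 0 0 0;-1 0.039 0.16 -0.018 0 0 0;-1 0.039 0.195 -0.018 0 0 0;-1 0.039 0.207 -0.018 0 0 0;-1 0.039 0.207 -0.018 0 0 0;-1 0.039 0.207 -0.018 0 0 0"}}

```text
time_s: 3.3
tcp_pos: [0.6043, 0.3487, 0.0183]
ee_rot: [[0.001, 0.004, -1.0], [1.0, 0.002, 0.001], [0.002, -1.0, -0.004]]
wrist_force: [0.1, 0.1, 0.1]
gripper_width: 1.004
```

```bash
python3 go.py .602 .347 .016 90
```

```text
t 3.3 tcp [0.6043 0.3487 0.0183] F [0.11 0.14 0.12] w 1.004 az 89.95 down [ 0.0036  0.0023 -1.    ]
shift [-0.0017  0.0023  0.0023] turn [ 0.0036 -0.0009  0.0023]
```

Request:
{"fn": "move_arm", "kwargs": {"increments": "-1 -0.001 0.001 0.002 0 0 0;0.2 -0.001 0.001 0.002 0 0 0;0.4 -0.001 0.001 0.002 0 0 0;0.4 -0.001 0.001 0.002 0 0 0;0.4 -0.001 0.001 0.002 0 0 0;0.4 -0.001 0.001 0.002 0 0 0"}}

```text
time_s: 3.9
tcp_pos: [0.6007, 0.3473, 0.0146]
ee_rot: [[0.001, -0.0, -1.0], [1.0, -0.0, 0.001], [-0.0, -1.0, 0.0]]
wrist_force: [0.9, 0.1, 0.1]
gripper_width: 0.632
```

```bash
python3 go.py .602 .347 .016 90
```

```text
t 3.9 tcp [0.6007 0.3473 0.0146] F [0.92 0.11 0.13] w 0.632 az 89.95 down [-0. -0. -1.]
shift [-0.0003 -0.0014 -0.0013] turn [-0.     -0.0009 -0.    ]
```

Request:
{"fn": "move_arm", "kwargs": {"increments": "1 0 0 0 0 0 0;1 0 0 0 0 0 0;1 0 0 0 0 0 0;1 0 0 0 0 0 0"}}

```text
time_s: 4.3
tcp_pos: [0.6011, 0.3473, 0.0145]
ee_rot: [[0.001, 0.001, -1.0], [1.0, 0.0, 0.001], [0.0, -1.0, -0.001]]
wrist_force: [2.3, 0.6, -0.6]
gripper_width: 0.451
```

```bash
python3 go.py .602 .347 .016 90
```

```text
t 4.3 tcp [0.6011 0.3473 0.0145] F [ 2.27  0.64 -0.62] w 0.451 az 89.94 down [ 7.e-04  4.e-04 -1.e+00]
shift [-0.0003 -0.0015 -0.0009] turn [ 0.0007 -0.0011  0.0004]
```

Request:
{"fn": "move_arm", "kwargs": {"increments": "1 0 -0.03 0 0 0 0;1 0 -0.07 0 0 0 0;1 0 -0.12 0 0 0 0;1 -0.04 -0.14 -0.002 0 0 0;1 -0.09 -0.14 -0.005 0 0 0;1 -0.135 -0.14 -0.007 0 0 0;1 -0.135 -0.14 -0.007 0 0 0;1 -0.135 -0.14 -0.007 0 0 0"}}

```text
time_s: 5.1
tcp_pos: [0.6064, 0.2105, 0.1531]
ee_rot: [[0.004, -0.003, -1.0], [1.0, -0.001, 0.004], [-0.001, -1.0, 0.003]]
wrist_force: [0.3, 0.5, -5.0]
gripper_width: 0.45
```

```bash
python3 - <<'E'
from h import *
p=camera_params('wrist');im,d=capture('wrist');cv2.imwrite('pics/w2.png',im[:,:,::-1]);np.save('pics/w2_d.npy',d);np.save('pics/w2_i.npy',im)
print(p,proj(p,[.6136,.0737,.074]),proj(p,[.5844,-.0392,.051]))
E
python3 go.py .614 .0745 .17 90
```

```text
{'fx': 315.1112801945087, 'fy': 315.1112801945087, 'cx': 319.4927682673608, 'cy': 196.41220940866, 'xyz': array([0.60857208, 0.12842509, 0.3144667 ]), 'orientation': array([[-0.99998388,  0.00535648, -0.00188251],
       [ 0.00455112,  0.95446633,  0.29828395],
       [ 0.00339455,  0.29827058, -0.95447532]])} (np.float64(310.48643845107915), np.float64(13.23035577687125)) (np.float64(354.69834285667844), np.float64(-176.84987478694913))
t 5.15 tcp [0.6068 0.2117 0.1533] F [ 0.38 -0.69 -4.56] w 0.448 az 89.88 down [-2.6e-03 -5.0e-04 -1.0e+00]
shift [-0.1372 -0.0167 -0.0075] turn [-0.0026 -0.0022 -0.0005]
```

View pics/w2.png

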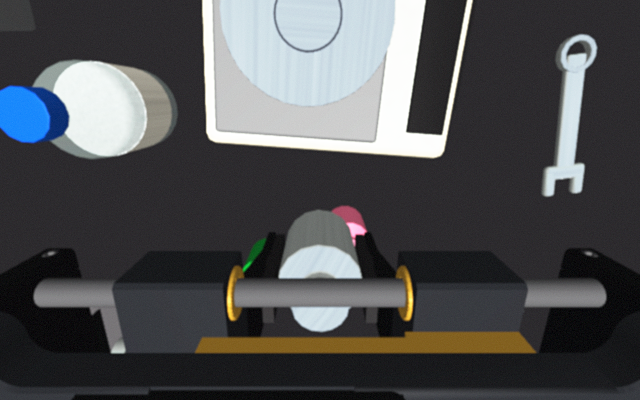

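Request:
{"fn": "move_arm", "kwargs": {"increments": "1 -0.04 0 -0.002 0 0 0;1 -0.085 0 -0.004 0 0 0;1 -0.125 0 -0.006 0 0 0;1 -0.136 0 -0.006 0 0 0;1 -0.136 0 -0.006 0 0 0;1 -0.136 0 -0.006 0 0 0;1 -0.136 0 -0.006 0 0 0"}}

```text
time_s: 5.85
tcp_pos: [0.6135, 0.0779, 0.1542]
ee_rot: [[-0.001, -0.0, -1.0], [1.0, 0.0, -0.001], [0.0, -1.0, 0.0]]
wrist_force: [0.7, 0.6, -4.7]
gripper_width: 0.45
```

```bash
python3 - <<'E'
from h import *
for n in ('side','top'):
    im,d=capture(n)
    cv2.imwrite(f'pics/{n}2.png',cv2.resize((im[120:300,200:400] if n=='side' else im[90:230,180:380])[:,:,::-1],None,fx=4,fy=4)[:600])
E
python3 go.py .6138 .0753 .092 90
```

```text
t 5.95 tcp [0.6135 0.0777 0.1544] F [-0.75  0.75 -4.62] w 0.453 az 90.05 down [-1.e-04  1.e-04 -1.e+00]
shift [-0.0024  0.0624 -0.0003] turn [-0.0001  0.0009  0.0001]
```

View pics/side2.png

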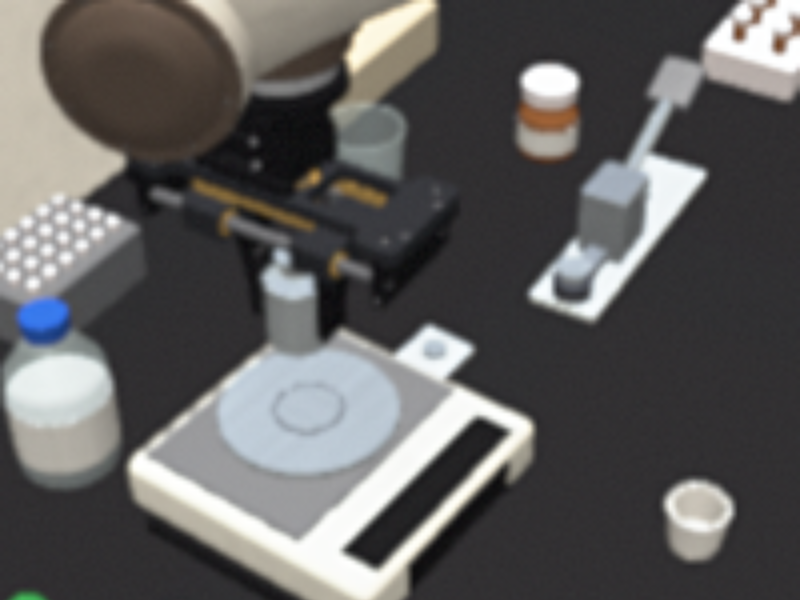

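Request:
{"fn": "move_arm", "kwargs": {"increments": "1 -0.0025 0.02 0 0 0 0;1 -0.0025 0.045 0 0 0 0;1 -0.0025 0.06 0 0 0 0;1 -0.0025 0.065 0 0 0 0;1 -0.0025 0.067 0 0 0 0;1 -0.0025 0.067 0 0 0 0"}}

```text
time_s: 6.55
tcp_pos: [0.6141, 0.0743, 0.0884]
ee_rot: [[0.0, 0.001, -1.0], [1.0, 0.0, 0.0], [0.0, -1.0, -0.001]]
wrist_force: [0.2, 0.6, -5.3]
gripper_width: 0.455
```

```bash
python3 go.py .6138 .0753 .088 90
```

```text
t 6.55 tcp [0.6141 0.0743 0.0884] F [ 0.21  0.56 -5.28] w 0.455 az 89.99 down [ 1.4e-03  2.0e-04 -1.0e+00]
shift [0.001  0.0004 0.0003] turn [ 0.0014 -0.0002  0.0002]
```

Request:
{"fn": "move_arm", "kwargs": {"increments": "1 0 0.0015 0 0 0 0;1 0 0.0025 0 0 0 0;1 0 0.0025 0 0 0 0;1 0 0.0025 0 0 0 0"}}

```text
time_s: 6.95
tcp_pos: [0.6146, 0.0742, 0.0862]
ee_rot: [[0.001, 0.003, -1.0], [1.0, 0.001, 0.001], [0.001, -1.0, -0.003]]
wrist_force: [0.6, 1.9, -0.5]
gripper_width: 0.453
```

```bash
python3 go.py .6138 .0753 .088 90
```

```text
t 6.95 tcp [0.6146 0.0742 0.0862] F [ 0.6   1.89 -0.53] w 0.453 az 89.96 down [ 0.003  0.001 -1.   ]
shift [ 0.0011 -0.0018  0.0007] turn [ 0.003  -0.0006  0.001 ]
```

Request:
{"fn": "move_arm", "kwargs": {"increments": "-1 0 0 0 0 0 0;-1 0 0 0 0 0 0;-1 0 0 0 0 0 0;-1 0 0 0 0 0 0;-1 0 -0.02 0 0 0 0;-1 0 -0.06 0 0 0 0;-1 0 -0.11 0 0 0 0;-1 0 -0.13 0 0 0 0"}}

```text
time_s: 7.75
tcp_pos: [0.6157, 0.0739, 0.2208]
ee_rot: [[0.0, 0.009, -1.0], [1.0, 0.001, 0.0], [0.001, -1.0, -0.009]]
wrist_force: [0.5, 0.6, -0.5]
gripper_width: 0.987
```

Request:
{"fn": "move_arm", "kwargs": {"increments": "-1 -0.05 0 0.01 0 0 0;-1 -0.1 0 0.02 0 0 0;-1 -0.15 0 0.03 0 0 0;-1 -0.2 0 0.04 0 0 0;-1 -0.25 0 0.05 0 0 0;-1 -0.25 0 0.05 0 0 0;-1 -0.25 0 0.05 0 0 0"}}

```text
time_s: 8.45
tcp_pos: [0.5626, -0.1778, 0.215]
ee_rot: [[0.004, -0.0, -1.0], [1.0, 0.0, 0.004], [0.0, -1.0, 0.0]]
wrist_force: [0.9, 0.5, 0.2]
gripper_width: 1.001
```

```bash
python3 - <<'E'
from h import *
for n in ('side','top','wrist'):
    p=camera_params(n);im,d=capture(n);np.save(f'pics/{n}3_i.npy',im);np.save(f'pics/{n}3_d.npy',d);np.save(f'pics/{n}3_p.npy',p,allow_pickle=True)
    a={'side':(200,150,400,300),'top':(220,110,500,230),'wrist':(0,0,640,400)}[n];k={'side':4,'top':2.8,'wrist':1}[n]
    cv2.imwrite(f'pics/{n}3.png',cv2.resize(im[a[1]:a[3],a[0]:a[2],::-1],None,fx=k,fy=k))
E
python3 go.py .5565 -.27 .2 90
```

```text
t 8.6 tcp [ 0.5635 -0.1752  0.215 ] F [1.15 0.04 0.16] w 0.996 az 90.02 down [ 1.e-04  1.e-04 -1.e+00]
shift [-0.0948  0.015   0.0071] turn [0.0001 0.0003 0.0001]
```

View pics/side3.png

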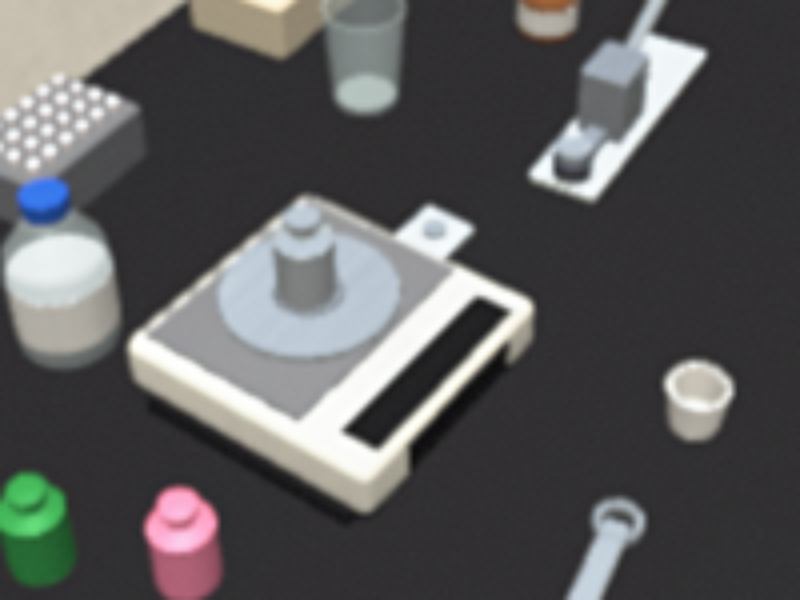

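View pics/top3.png

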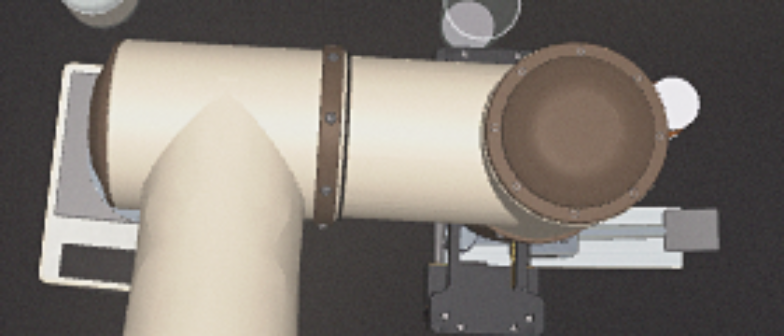

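View pics/wrist3.png

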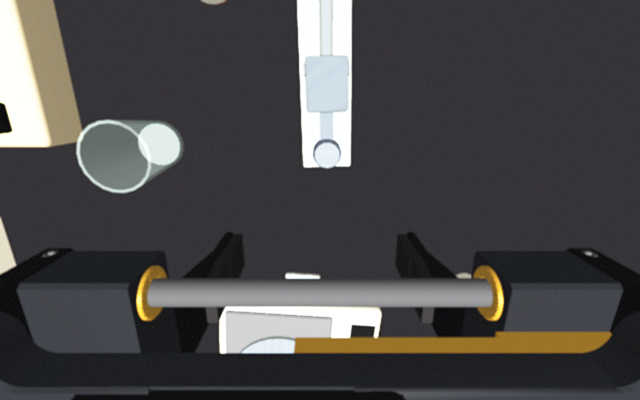

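```bash
python3 - <<'E'
from h import *
p=np.load('pics/wrist3_p.npy',allow_pickle=True).item();im=np.load('pics/wrist3_i.npy');d=np.load('pics/wrist3_d.npy');P=pts(p,d);Z=P[...,2]
m=np.zeros(Z.shape,bool);m[0:200,280:380]=1
h=m&(Z>.062)&(Z<.08)&(np.arange(400)[:,None]>40);h[:,:]&=True
n,l,s,c=cv2.connectedComponentsWithStats(h.astype(np.uint8));i=1+np.argmax(s[1:,4]);X=P[l==i];print('housing',s[i],X.mean(0),cv2.minAreaRect(X[:,:2].astype(np.float32)*1000))
m[:130]=0
h=m&(Z>.027)&(Z<.045);n,l,s,c=cv2.connectedComponentsWithStats(h.astype(np.uint8));i=1+np.argmax(s[1:,4]);X=P[l==i];print('saddle',s[i],X.mean(0),cv2.minEnclosingCircle(X[:,:2].astype(np.float32)*1000))
m[:]=0;m[0:175,280:380]=1
g=cv2.cvtColor(im,cv2.COLOR_RGB2GRAY)
f=m&(Z>-.002)&(Z<.02)&(g>160);X=P[f];print('foot',cv2.minAreaRect(X[:,:2].astype(np.float32)*1000),cv2.boxPoints(cv2.minAreaRect(X[:,:2].astype(np.float32)*1000)))
E
```

```text
housing [ 305   41   44   72 2629] [ 0.55882048 -0.27243534  0.06883738] ((558.6985473632812, -275.4711608886719), (61.273284912109375, 39.94767379760742), 89.86490631103516)
saddle [315 143  25  25 491] [ 0.55738331 -0.19817638  0.0331147 ] ((557.38916015625, -197.8336639404297), 13.934724807739258)
foot ((558.53662109375, -266.2999572753906), (58.465423583984375, 177.3856201171875), 1.1060518026351929) [[ 527.5973  -178.18796]
 [ 531.02136 -355.54053]
 [ 589.47595 -354.41196]
 [ 586.0519  -177.05939]]
```

Request:
{"fn": "move_arm", "kwargs": {"increments": "-1 -0.045 0 0.003 0 -0.019 0;-1 -0.085 0.02 0.005 0 -0.019 0;-1 -0.095 0.05 0.005 0 -0.019 0;-1 -0.095 0.09 0.005 0 -0.019 0;-1 -0.095 0.1 0.005 0 -0.019 0;-1 -0.095 0.1 0.005 0 -0.019 0"}}

```text
time_s: 9.2
tcp_pos: [0.5577, -0.2699, 0.1135]
ee_rot: [[-0.02, -0.004, -1.0], [1.0, 0.001, -0.02], [0.001, -1.0, 0.004]]
wrist_force: [-0.3, 0.7, 0.7]
gripper_width: 0.998
```

```bash
python3 - <<'E'
from h import *
for n in ('side','wrist'):
    p=camera_params(n);im,d=capture(n)
    a={'side':(200,100,400,250),'wrist':(0,0,640,400)}[n];k={'side':4,'wrist':1}[n]
    cv2.imwrite(f'pics/{n}4.png',cv2.resize(im[a[1]:a[3],a[0]:a[2],::-1],None,fx=k,fy=k))
E
python3 go.py .5585 -.27 .027 91.1
```

```text
t 9.3 tcp [ 0.5598 -0.2707  0.1168] F [-0.16 -0.08  0.36] w 1.0 az 91.17 down [ 0.0026 -0.0014 -1.    ]
shift [0.0008 0.0898 0.0015] turn [ 0.0026  0.0012 -0.0015]
```

View pics/side4.png

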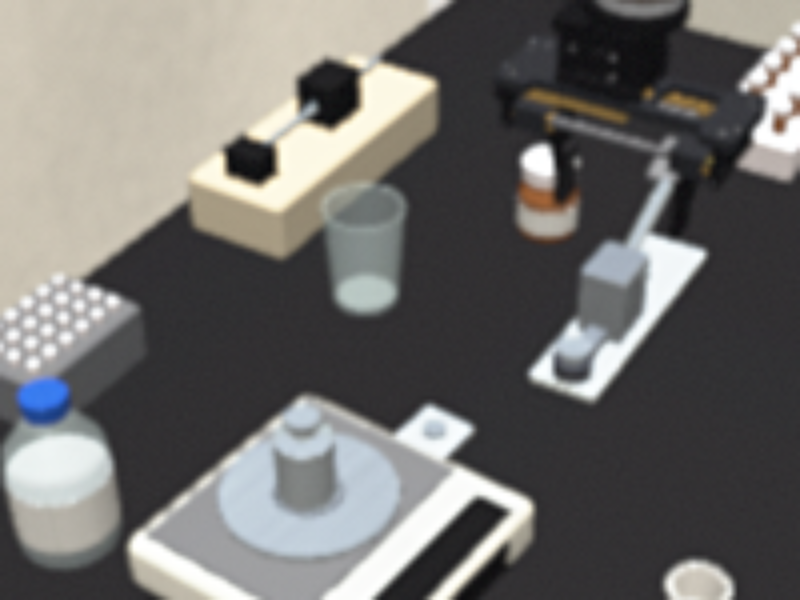

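View pics/wrist4.png

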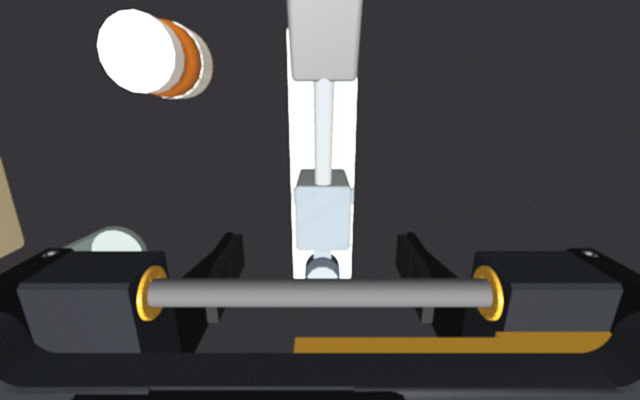

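Request:
{"fn": "move_arm", "kwargs": {"increments": "-1 0 0.03 0.001 0 0 0;-1 0 0.06 0.001 0 0 0;-1 0 0.08 0.001 0 0 0;-1 0 0.088 0.001 0 0 0;-0.5 0 0.088 0.001 0 0 0;1 0 0.088 0.001 0 0 0;1 0 0.088 0.001 0 0 0;1 0 0.088 0.001 0 0 0"}}

```text
time_s: 10.1
tcp_pos: [0.558, -0.2714, 0.0285]
ee_rot: [[-0.018, 0.002, -1.0], [1.0, -0.001, -0.018], [-0.001, -1.0, -0.002]]
wrist_force: [-0.4, 0.9, 0.4]
gripper_width: 0.723
```

Request:
{"fn": "move_arm", "kwargs": {"increments": "1 0 0 0 0 0 0;1 0 0 0 0 0 0;1 0 0 0 0 0 0;1 0 0 0 0 0 0;1 0 0 0 0 0 0"}}

```text
time_s: 10.6
tcp_pos: [0.5569, -0.2713, 0.0272]
ee_rot: [[-0.018, -0.0, -1.0], [1.0, -0.0, -0.018], [-0.0, -1.0, 0.0]]
wrist_force: [-1.6, 0.2, 1.4]
gripper_width: 0.454
```

```bash
python3 go.py .5585 -.27 .027 91.1
```

```text
t 10.6 tcp [ 0.5569 -0.2713  0.0272] F [-1.64  0.2   1.44] w 0.454 az 91.04 down [-4.e-04 -0.e+00 -1.e+00]
shift [ 0.0012  0.0002 -0.0016] turn [-0.0004 -0.0011 -0.    ]
```

Request:
{"fn": "move_arm", "kwargs": {"increments": "1 0 -0.003 0 0 0 0;1 0 -0.005 0 0 0 0;1 0 -0.005 0 0 0 0;1 0.02 -0.005 -0.004 0 0.03 0;1 0.05 -0.005 -0.012 0 0.07 0;1 0.076 -0.005 -0.016 0 0.093 0;1 0.076 -0.005 -0.016 0 0.093 0;1 0.076 -0.005 -0.016 0 0.093 0"}}

```text
time_s: 11.4
tcp_pos: [0.5715, -0.1942, 0.0315]
ee_rot: [[0.074, -0.001, -0.997], [0.997, 0.0, 0.074], [0.0, -1.0, 0.001]]
wrist_force: [-0.1, -1.0, -7.8]
gripper_width: 0.46
```

```bash
python3 - <<'E'
from h import *
for n in ('side','wrist'):
    p=camera_params(n);im,d=capture(n);np.save(f'pics/{n}5_i.npy',im);np.save(f'pics/{n}5_d.npy',d)
    a={'side':(220,120,420,270),'wrist':(0,0,640,400)}[n];k={'side':4,'wrist':1}[n]
    cv2.imwrite(f'pics/{n}5.png',cv2.resize(im[a[1]:a[3],a[0]:a[2],::-1],None,fx=k,fy=k))
    P=pts(p,d)
    if n=='side':
        m=(P[...,0]>.45)&(P[...,0]<.75)&(P[...,1]>-.03)&(P[...,1]<.3)&(P[...,2]>.15);print('arm over balance min z',m.sum(),P[m][:,2].min() if m.any() else '')
E
python3 go.py .5793 -.1148 .0272 85.73
```

```text
arm over balance min z 3230 0.2978074364032546
t 11.5 tcp [ 0.5713 -0.1953  0.0316] F [ 0.68 -0.51 -7.6 ] w 0.457 az 85.68 down [-9.e-04  1.e-04 -1.e+00]
shift [ 0.0809  0.0044 -0.0019] turn [-0.0009 -0.0008  0.    ]
```

View pics/side5.png

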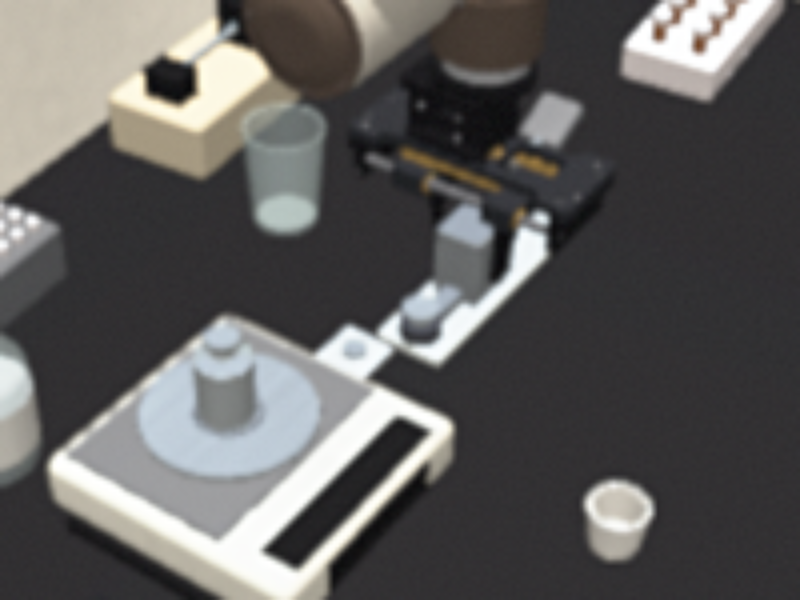

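View pics/wrist5.png

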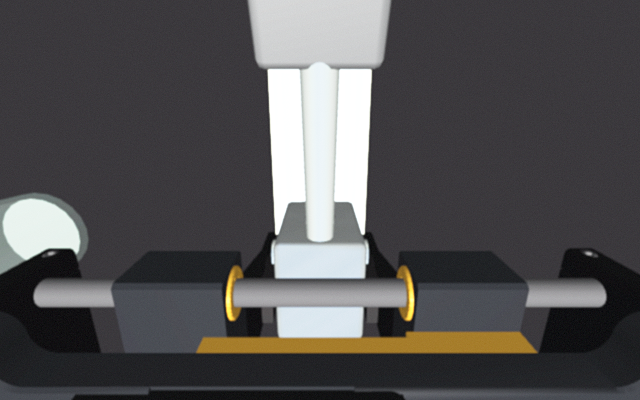

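```bash
python3 - <<'E'
from h import *
p=camera_params('side');im=np.load('pics/side5_i.npy');d=np.load('pics/side5_d.npy')
cv2.imwrite('pics/c5.png',cv2.resize(im[185:216,290:345,::-1],None,fx=14,fy=14,interpolation=cv2.INTER_NEAREST))
P=pts(p,d)
for c,r_,lo,hi in(((.584,-.039),.012,.049,.056),((.578,-.122),.022,.030,.046)):
    m=(np.hypot(P[...,0]-c[0],P[...,1]-c[1])<r_)&(P[...,2]>lo)&(P[...,2]<hi);X=P[m];print(m.sum(),X.mean(0),X.min(0),X.max(0))
E
```

```text
35 [ 0.58347327 -0.03778538  0.05322319] [ 0.57350578 -0.04780631  0.04972371] [ 0.59557148 -0.02711221  0.05598029]
54 [ 0.57465415 -0.11960362  0.03709768] [ 0.56223235 -0.13709368  0.03085755] [ 0.58748086 -0.1072269   0.04153464]
```

View pics/c5.png

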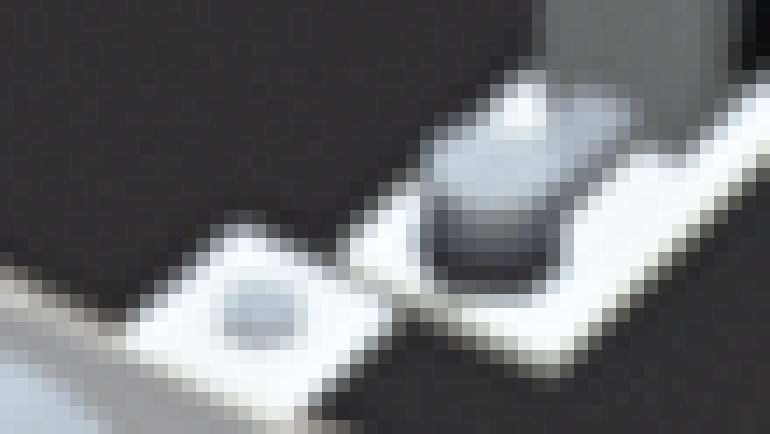

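```bash
python3 - <<'E'
from h import *
p=camera_params('side');a=onz(p,308.2,207.0,.051);b=onz(p,324.5,195.9,.0385);print(a,b,a-b)
y=np.radians(85.7);u=np.array([np.cos(y),np.sin(y)]);n=np.array([u[1],-u[0]])
print('along',(a-b)[:2]@u,'lat',(a-b)[:2]@n)
# plan from top: pad vs TCP-derived saddle
s=np.array([.5713-.0005,-.1953+.0013])+.072*u;q=np.array([.5844,-.0392])-s;print('tcp-derived saddle',s,'along',q@u,'lat',q@n)
E
```

```text
[ 0.58629378 -0.04200673  0.051     ] [ 0.57792259 -0.12240868  0.0385    ] [0.00837119 0.08040196 0.0125    ]
along 0.08080329549713221 lat 0.002319190975357406
tcp-derived saddle [ 0.57619847 -0.12220267] along 0.08338396935452598 lat 0.0019550109032259832
```

Request:
{"fn": "move_arm", "kwargs": {"increments": "1 0.03 0 -0.001 0 0 0;1 0.05 0 -0.002 0 0 0;1 0.065 0 -0.002 0 0 0;1 0.075 0 -0.002 0 0 0;1 0.0795 0 -0.002 0 0 0;1 0.0795 0 -0.002 0 0 0;1 0.0795 0 -0.002 0 0 0"}}

```text
time_s: 12.2
tcp_pos: [0.5796, -0.1164, 0.032]
ee_rot: [[0.075, -0.0, -0.997], [0.997, -0.0, 0.075], [-0.0, -1.0, 0.0]]
wrist_force: [0.3, -0.3, -6.6]
gripper_width: 0.459
```

```bash
python3 - <<'E'
from h import *
im,d=capture('side');cv2.imwrite('pics/s6.png',cv2.resize(im[140:250,230:390,::-1],None,fx=5,fy=5,interpolation=cv2.INTER_CUBIC))
E
python3 go.py .5793 -.1148 .0272 85.73
```

```text
t 12.25 tcp [ 0.5796 -0.1165  0.032 ] F [ 0.72  0.14 -7.79] w 0.459 az 85.66 down [-1.e-04 -1.e-04 -1.e+00]
shift [0.0016 0.0048 0.0004] turn [-0.0001 -0.0012 -0.0001]
```

View pics/s6.png

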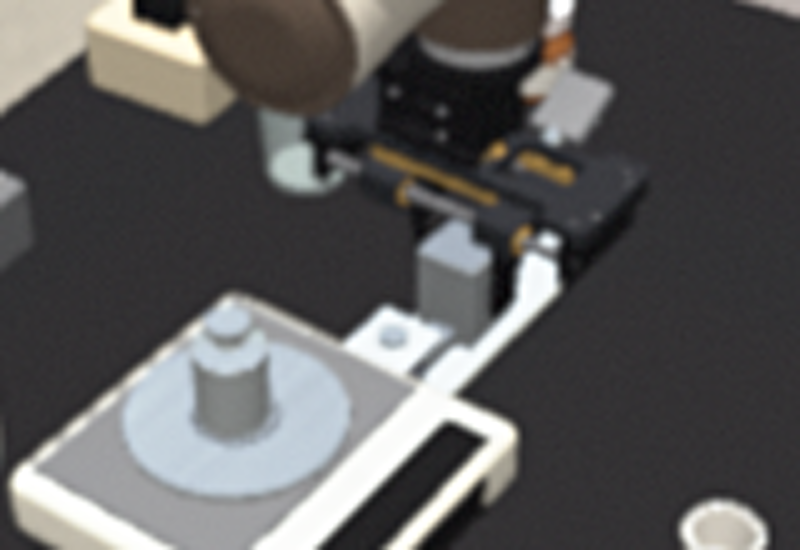

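Request:
{"fn": "move_arm", "kwargs": {"increments": "1 0.001 0.002 0 0 0 0;1 0.001 0.004 0 0 0 0;1 0.001 0.005 0 0 0 0;1 0.001 0.005 0 0 0 0;1 0.001 0.005 0 0 0 0"}}

```text
time_s: 12.75
tcp_pos: [0.5796, -0.1151, 0.0272]
ee_rot: [[0.075, -0.0, -0.997], [0.997, -0.0, 0.075], [-0.0, -1.0, 0.0]]
wrist_force: [-0.8, -0.7, -4.7]
gripper_width: 0.456
```

```bash
python3 go.py .5793 -.1148 .0272 85.73
```

```text
t 12.75 tcp [ 0.5796 -0.1151  0.0272] F [-0.78 -0.69 -4.67] w 0.456 az 85.7 down [-3.e-04 -3.e-04 -1.e+00]
shift [0.0003 0.     0.0003] turn [-0.0003 -0.0006 -0.0003]
```

Partly supported; lower a touch, then release.

Request:
{"fn": "move_arm", "kwargs": {"increments": "1 0 0.0008 0 0 0 0;1 0 0.0008 0 0 0 0;-1 0 0.0008 0 0 0 0;-1 0 0.0008 0 0 0 0;-1 0 0.0008 0 0 0 0;-1 0 0.0008 0 0 0 0;-1 0 0.0008 0 0 0 0"}}

```text
time_s: 13.45
tcp_pos: [0.5802, -0.1147, 0.0263]
ee_rot: [[0.075, 0.001, -0.997], [0.997, 0.0, 0.075], [0.0, -1.0, -0.001]]
wrist_force: [-0.1, 0.1, -0.7]
gripper_width: 0.826
```

Request:
{"fn": "move_arm", "kwargs": {"increments": "-1 0 -0.03 0 0 0 0;-1 0 -0.07 0 0 0 0;-1 0 -0.12 0 0 0 0;-1 0 -0.17 0 0 0 0;-1 -0.04 -0.19 0 0 0 0;-1 -0.09 -0.19 0 0 0 0;-1 -0.12 -0.19 0 0 0 0;-1 -0.12 -0.19 0 0 0 0"}}

```text
time_s: 14.25
tcp_pos: [0.5702, -0.2377, 0.2161]
ee_rot: [[0.079, 0.0, -0.997], [0.997, -0.0, 0.079], [-0.0, -1.0, -0.0]]
wrist_force: [-0.3, 0.6, -0.1]
gripper_width: 1.004
```

```bash
python3 - <<'E'
from h import *
for n in('side','wrist','top'):
    p=camera_params(n);im,d=capture(n);np.save(f'pics/{n}7_i.npy',im);np.save(f'pics/{n}7_d.npy',d);np.save(f'pics/{n}7_p.npy',p,allow_pickle=True)
    a={'side':(230,140,390,250),'wrist':(0,0,640,400),'top':(220,110,420,230)}[n];k={'side':5,'wrist':1,'top':4}[n]
    cv2.imwrite(f'pics/{n}7.png',cv2.resize(im[a[1]:a[3],a[0]:a[2],::-1],None,fx=k,fy=k,interpolation=cv2.INTER_CUBIC))
E
python3 go.py .5793 -.1148 .0272 85.73
```

```text
t 14.4 tcp [ 0.5707 -0.2343  0.216 ] F [ 0.65 -0.07  0.05] w 0.999 az 85.69 down [-4.e-04  3.e-04 -1.e+00]
shift [0.1197 0.1888 0.0003] turn [-0.0004 -0.0007  0.0003]
```

View pics/side7.png

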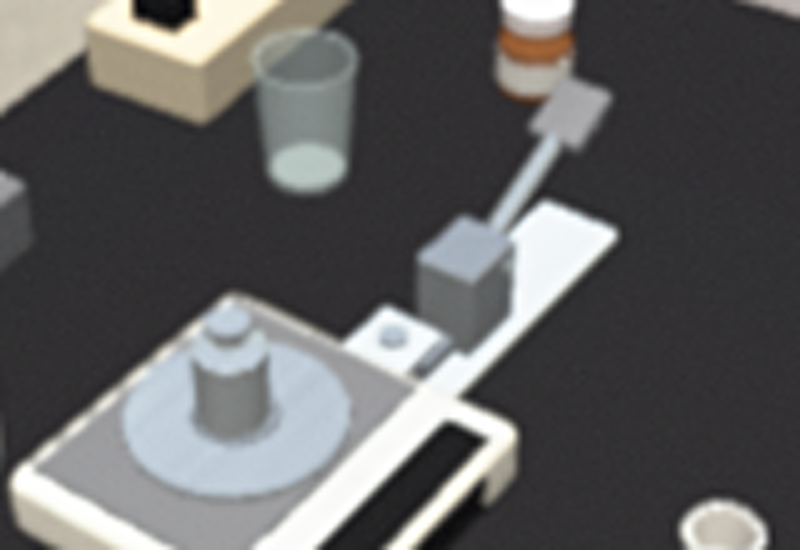

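View pics/wrist7.png

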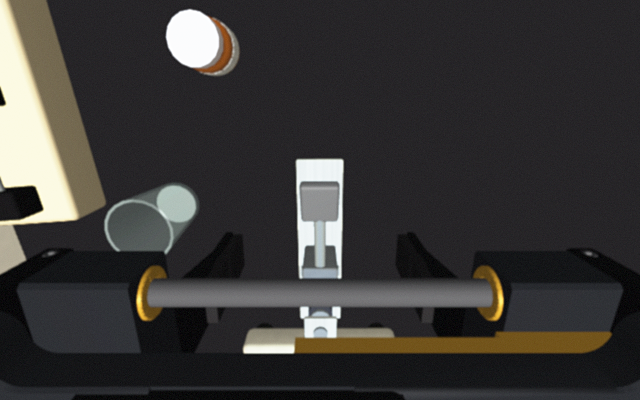

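View pics/top7.png

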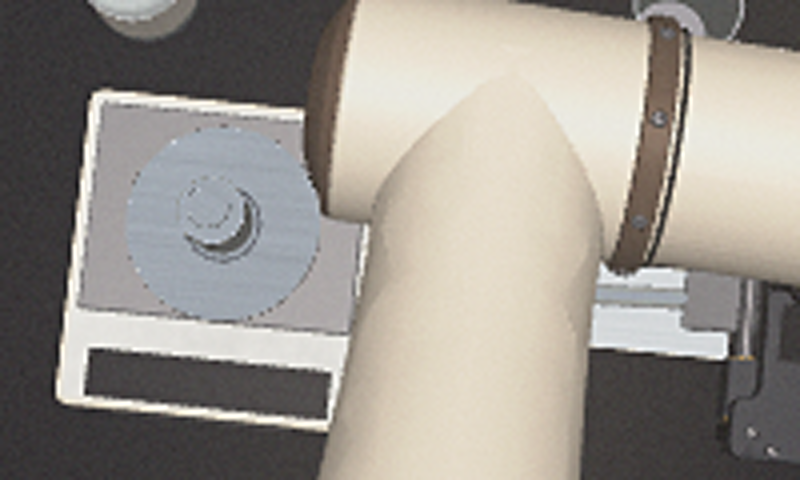

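```bash
python3 - <<'E'
from h import *
p=np.load('pics/wrist7_p.npy',allow_pickle=True).item();im=np.load('pics/wrist7_i.npy');P=pts(p,np.load('pics/wrist7_d.npy'))
cv2.imwrite('pics/c7.png',cv2.resize(im[150:345,280:360,::-1],None,fx=5,fy=3,interpolation=cv2.INTER_NEAREST))
y=np.radians(85.7);u=np.array([np.cos(y),np.sin(y)]);n=np.array([u[1],-u[0]])
st=onz(p,320,331,.051)
bk=onz(p,319.8,158.5,.008);hp=P[195:210,312:330].reshape(-1,3).mean(0)
print('stud',st,'back',bk,'hpad',hp)
for q,o in((bk,207),(hp,182)): e=(st-q)[:2]; print('along minus nominal mm',1000*(e@u)-o,'lat',1000*(e@n))
m=np.hypot(P[...,0]-st[0],P[...,1]-st[1])<.008;print(m.sum(),np.median(P[m],0))
t=np.load('pics/top7_i.npy');cv2.imwrite('pics/c8.png',cv2.resize(t[150:180,255:305,::-1],None,fx=14,fy=14,interpolation=cv2.INTER_NEAREST))
E
```

```text
stud [ 0.58712437 -0.03990976  0.051     ] back [ 0.57080355 -0.24950176  0.008     ] hpad [ 0.57198864 -0.22852267  0.10789963]
along minus nominal mm 3.225733052871959 lat 0.5599333093908364
along minus nominal mm 7.21684638584091 lat 0.9511642170975542
108 [ 0.58690923 -0.04194225  0.05515918]
```

View pics/c7.png

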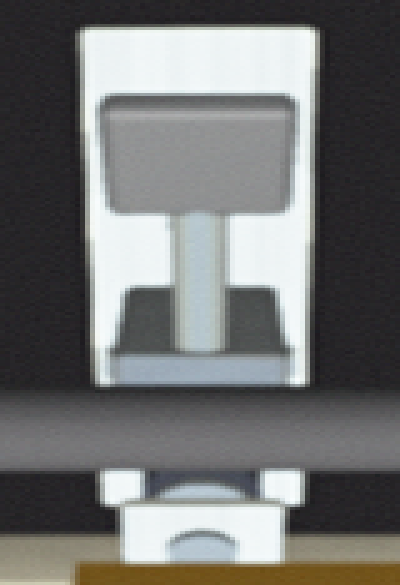

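View pics/c8.png

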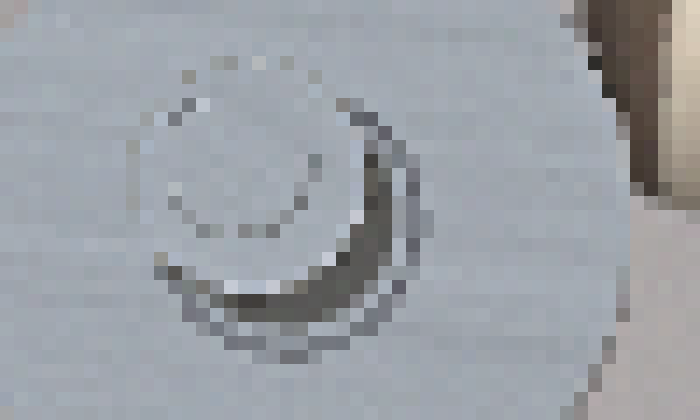

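Request:
{"fn": "move_arm", "kwargs": {"increments": "1 0.008 0 -0.001 0 0 0;1 0.008 0.01 -0.001 0 0 0;1 0.008 0.03 -0.001 0 0 0;1 0.008 0.05 -0.001 0 0 0;1 0.008 0.07 -0.001 0 0 0;1 0.008 0.08 -0.001 0 0 0;1 0.008 0.08 -0.001 0 0 0;1 0.008 0.08 -0.001 0 0 0"}}

```text
time_s: 15.2
tcp_pos: [0.5729, -0.2264, 0.1367]
ee_rot: [[0.074, 0.001, -0.997], [0.997, -0.001, 0.074], [-0.001, -1.0, -0.001]]
wrist_force: [0.0, -0.8, 0.6]
gripper_width: 0.353
```

```bash
python3 - <<'E'
from h import *
for n in('side','wrist'):
    p=camera_params(n);im,d=capture(n)
    a={'side':(260,100,420,210),'wrist':(0,0,640,400)}[n];k={'side':5,'wrist':1}[n]
    cv2.imwrite(f'pics/{n}8.png',cv2.resize(im[a[1]:a[3],a[0]:a[2],::-1],None,fx=k,fy=k,interpolation=cv2.INTER_CUBIC))
E
python3 go.py .572 -.226 .125 85.73
```

```text
t 15.3 tcp [ 0.5732 -0.2266  0.1375] F [-0.53 -0.32 -0.12] w 0.263 az 85.73 down [ 2.4e-03 -6.0e-04 -1.0e+00]
shift [0.0005 0.0125 0.0013] turn [ 0.0024  0.     -0.0004]
```

View pics/side8.png

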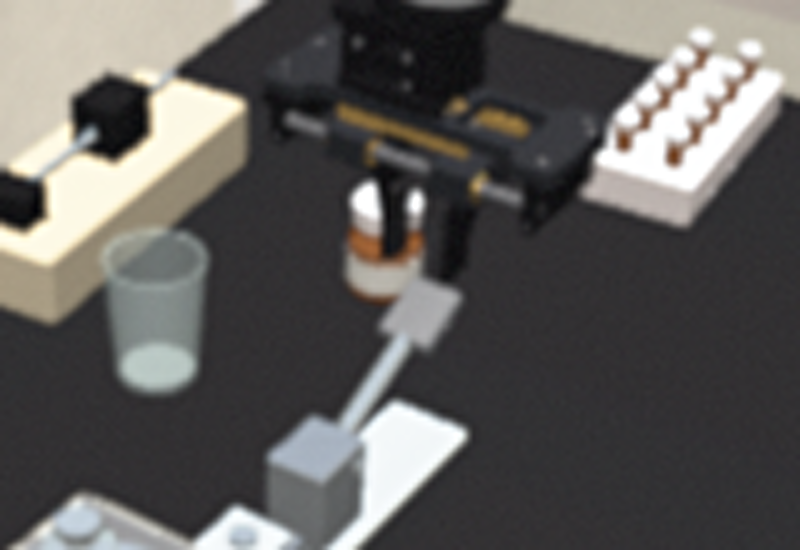

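View pics/wrist8.png

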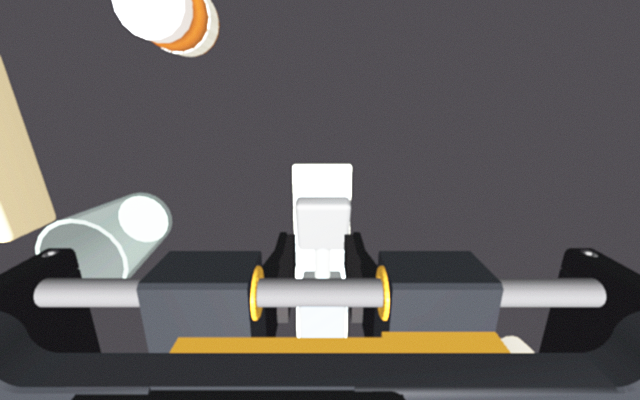

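Request:
{"fn": "move_arm", "kwargs": {"increments": "1 0 0.008 0 0 0 0;1 0 0.008 0 0 0 0;1 0 0.008 0 0 0 0"}}

```text
time_s: 15.6
tcp_pos: [0.5722, -0.2266, 0.1281]
ee_rot: [[0.075, -0.0, -0.997], [0.997, 0.0, 0.075], [0.0, -1.0, 0.0]]
wrist_force: [0.1, 0.4, -0.0]
gripper_width: 0.03
```

```bash
python3 - <<'E'
from h import *
p=camera_params('wrist');im,d=capture('wrist');cv2.imwrite('pics/w9.png',im[:,:,::-1]);P=pts(p,d)
print(proj(p,[.5725,-.2266,.104]))
m=(P[...,2]>.085)&(P[...,2]<.122)&(np.abs(P[...,0]-.572)<.03)&(P[...,1]<-.19)&(P[...,1]>-.27)
v,u=np.nonzero(m);X=P[m];print(m.sum(),u.min(),u.max(),v.min(),v.max(),X.min(0),X.max(0),X.mean(0))
E
python3 go.py .572 -.226 .112 85.73
```

```text
(np.float64(322.08434852503194), np.float64(232.22405811237988))
2236 292 350 201 270 [ 0.55415059 -0.24863637  0.08770782] [ 0.59202904 -0.19027617  0.11324978] [ 0.57249466 -0.23470966  0.10697766]
t 15.65 tcp [ 0.5724 -0.2267  0.1283] F [-0.64 -0.17  0.52] w 0.017 az 85.7 down [ 0.e+00 -1.e-04 -1.e+00]
shift [0.0006 0.0163 0.0004] turn [ 0.     -0.0005 -0.0001]
```

View pics/w9.png

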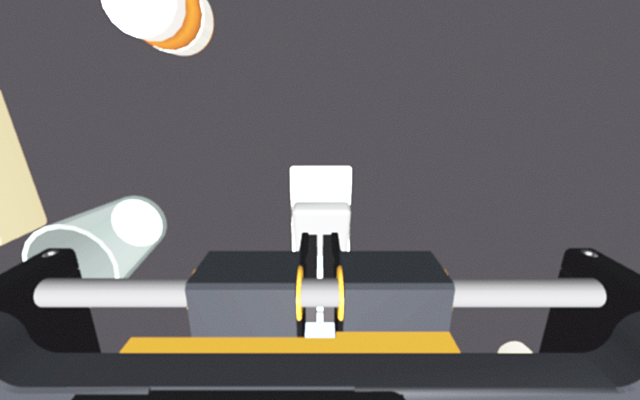

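Request:
{"fn": "move_arm", "kwargs": {"increments": "1 0 0.012 0 0 0 0;1 0 0.022 0 0 0 0;1 -0.003 0.032 0 0 0 0;1 -0.006 0.042 0 0 0 0;1 -0.008 0.05 0 0 0 0;1 -0.01 0.058 0 0 0 0;1 -0.011 0.064 0 0 0 0;1 -0.011 0.066 0 0 0 0"}}

```text
time_s: 16.45
tcp_pos: [0.5719, -0.2374, 0.0624]
ee_rot: [[0.075, 0.0, -0.997], [0.997, 0.0, 0.075], [0.0, -1.0, -0.0]]
wrist_force: [-1.7, 2.1, 9.8]
gripper_width: 0.002
```

```bash
python3 go.py .572 -.238 .058 85.73
```

```text
t 16.45 tcp [ 0.5719 -0.2374  0.0624] F [-1.68  2.11  9.84] w 0.002 az 85.73 down [ 3.e-04  1.e-04 -1.e+00]
shift [-0.0006  0.0044 -0.0002] turn [ 0.0003 -0.0001  0.0001]
```

Force is 10 N, as expected. I'll press on to the stop and look.

Request:
{"fn": "move_arm", "kwargs": {"increments": "1 0 0.003 0 0 0 0;1 0 0.005 0 0 0 0;1 0 0.006 0 0 0 0;1 0 0.006 0 0 0 0"}}

```text
time_s: 16.85
tcp_pos: [0.5719, -0.2376, 0.0575]
ee_rot: [[0.074, 0.001, -0.997], [0.997, -0.0, 0.074], [-0.0, -1.0, -0.001]]
wrist_force: [-2.4, 2.3, 11.9]
gripper_width: 0.004
```

```bash
python3 - <<'E'
from h import *
for n in('side',):
    p=camera_params(n);im,d=capture(n);np.save('pics/side9_i.npy',im);np.save('pics/side9_d.npy',d)
    cv2.imwrite(f'pics/s9.png',cv2.resize(im[140:250,230:390,::-1],None,fx=5,fy=5,interpolation=cv2.INTER_CUBIC))
E
python3 go.py .572 -.238 .057 85.73
```

```text
t 16.9 tcp [ 0.5719 -0.2376  0.0575] F [-2.71  2.64 11.93] w 0.009 az 85.74 down [ 7.e-04 -4.e-04 -1.e+00]
shift [-0.0004  0.0005 -0.0001] turn [ 0.0007  0.0002 -0.0004]
```

View pics/s9.png

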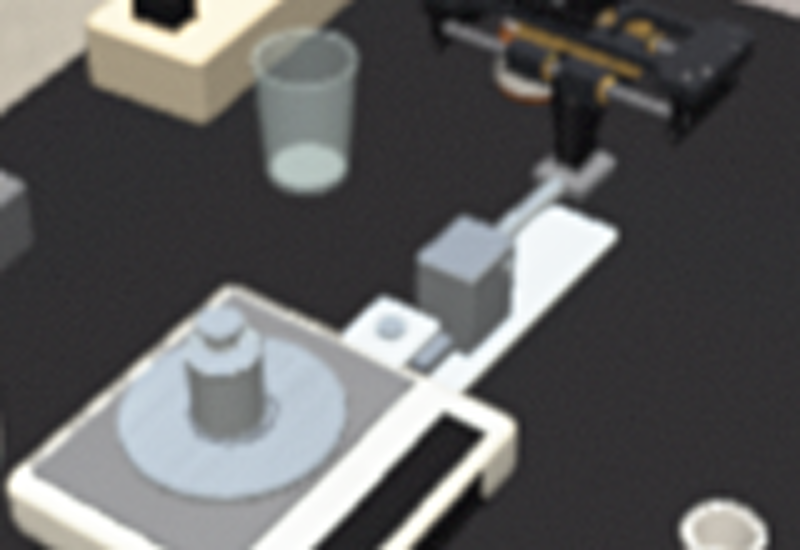

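Request:
{"fn": "move_arm", "kwargs": {"increments": "1 0 0.001 0 0 0 0;1 0 0.002 0 0 0 0;1 0 0.002 0 0 0 0"}}

```text
time_s: 17.2
tcp_pos: [0.5719, -0.2376, 0.0556]
ee_rot: [[0.074, 0.001, -0.997], [0.997, -0.0, 0.074], [-0.0, -1.0, -0.001]]
wrist_force: [-3.3, 2.4, 11.2]
gripper_width: 0.007
```

```bash
python3 - <<'E'
from h import *
p=camera_params('side');im,d=capture('side');a=np.load('pics/side7_i.npy')
def cen(im):
    g=cv2.cvtColor(im,cv2.COLOR_RGB2GRAY)[200:214,302:316].astype(float)
    w=np.clip(215-g,0,60);w[:, :3]=0;w[:,11:]=0;w[:2]=0;w[12:]=0
    v,u=np.mgrid[200:214,302:316];return (w*u).sum()/w.sum(),(w*v).sum()/w.sum()
for i in(a,im): cv2.imwrite('pics/z%d.png'%(0 if i is a else 1),cv2.resize(i[195:220,295:325,::-1],None,fx=16,fy=16,interpolation=cv2.INTER_NEAREST))
print(proj(p,[.5844,-.0392,.051]),proj(p,[.5846,-.037,.061]))
P0=pts(p,np.load('pics/side7_d.npy'));P1=pts(p,d)
for P in(P0,P1): 
    m=(np.hypot(P[...,0]-.5844,P[...,1]+.038)<.016)&(P[...,2]>.03)&(P[...,2]<.08);print(m.sum(),P[m].mean(0))
E
python3 go.py .572 -.238 .057 85.73; python3 -c "
import cv2,numpy as np
cv2.imwrite('pics/z.png',np.hstack([cv2.imread('pics/z0.png')[:, :400],cv2.imread('pics/z1.png')[:, :400]]))"
```

```text
(np.float64(308.26073865019947), np.float64(207.7882522153964)) (np.float64(307.80544749104), np.float64(205.5409475987661))
70 [ 0.58285777 -0.03685944  0.05204717]
70 [ 0.58316223 -0.03616185  0.0616482 ]
t 17.25 tcp [ 0.5719 -0.2377  0.0557] F [-2.2   2.17 11.66] w 0.005 az 85.74 down [ 8.e-04 -5.e-04 -1.e+00]
shift [-0.0003 -0.0013 -0.0001] turn [ 0.0009  0.0002 -0.0004]
```

View pics/z.png

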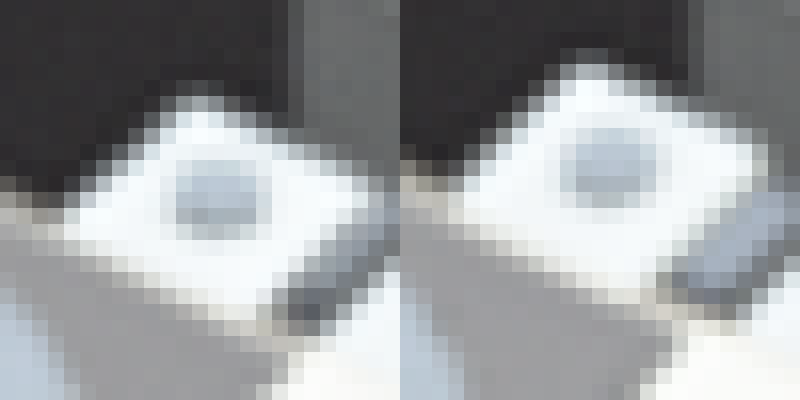

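Request:
{"fn": "move_arm", "kwargs": {"increments": "1 0 0.001 0 0 0 0;1 0 0.002 0 0 0 0;1 0 0.002 0 0 0 0"}}

```text
time_s: 17.55
tcp_pos: [0.5719, -0.2377, 0.0537]
ee_rot: [[0.074, 0.001, -0.997], [0.997, -0.001, 0.074], [-0.0, -1.0, -0.001]]
wrist_force: [-2.5, 2.2, 12.2]
gripper_width: 0.009
```

Request:
{"fn": "move_arm", "kwargs": {"increments": "1 0 0.001 0 0 0 0;1 0 0.002 0 0 0 0;1 0 0.003 0 0 0 0;1 0 0.003 0 0 0 0"}}

```text
time_s: 17.95
tcp_pos: [0.572, -0.2376, 0.0528]
ee_rot: [[0.073, 0.001, -0.997], [0.997, -0.001, 0.073], [-0.001, -1.0, -0.001]]
wrist_force: [-6.2, 4.4, 21.9]
gripper_width: 0.003
```

Request:
{"fn": "move_arm", "kwargs": {"increments": "1 0 -0.006 0 0 0 0;1 0.001 -0.014 0 0 0 0;1 0.003 -0.023 0 0 0 0;1 0.005 -0.033 0 0 0 0;1 0.008 -0.043 0 0 0 0;1 0.011 -0.054 0 0 0 0;1 0.011 -0.066 0 0 0 0;1 0.011 -0.078 0 0 0 0"}}

```text
time_s: 18.75
tcp_pos: [0.5717, -0.2263, 0.1269]
ee_rot: [[0.075, -0.002, -0.997], [0.997, 0.001, 0.075], [0.001, -1.0, 0.002]]
wrist_force: [0.6, 1.1, 0.3]
gripper_width: 0.004
```

Request:
{"fn": "move_arm", "kwargs": {"increments": "1 0 0 0 0 0 0;1 0 0 0 0 0 0;1 0 0 0 0 0 0;1 0 0 0 0 0 0"}}

```text
time_s: 19.15
tcp_pos: [0.5718, -0.2265, 0.1263]
ee_rot: [[0.075, -0.002, -0.997], [0.997, 0.0, 0.075], [0.0, -1.0, 0.002]]
wrist_force: [0.2, -0.0, 0.5]
gripper_width: 0.004
```

```bash
python3 - <<'E'
from h import *
p=camera_params('side');im,d=capture('side');np.save('pics/side10_i.npy',im)
cv2.imwrite(f'pics/s10.png',cv2.resize(im[140:250,230:390,::-1],None,fx=5,fy=5,interpolation=cv2.INTER_CUBIC))
P=pts(p,d);m=(np.hypot(P[...,0]-.5844,P[...,1]+.038)<.016)&(P[...,2]>.03)&(P[...,2]<.08);print(m.sum(),P[m].mean(0))
E
python3 go.py .572 -.2267 .128 85.73
```

```text
66 [ 0.58239428 -0.03619255  0.05214755]
t 19.2 tcp [ 0.5719 -0.2266  0.1264] F [ 1.31 -0.74  0.39] w 0.01 az 85.69 down [-1.5e-03  3.0e-04 -1.0e+00]
shift [-0.0001 -0.0016 -0.0001] turn [-0.0015 -0.0006  0.0002]
```

View pics/s10.png

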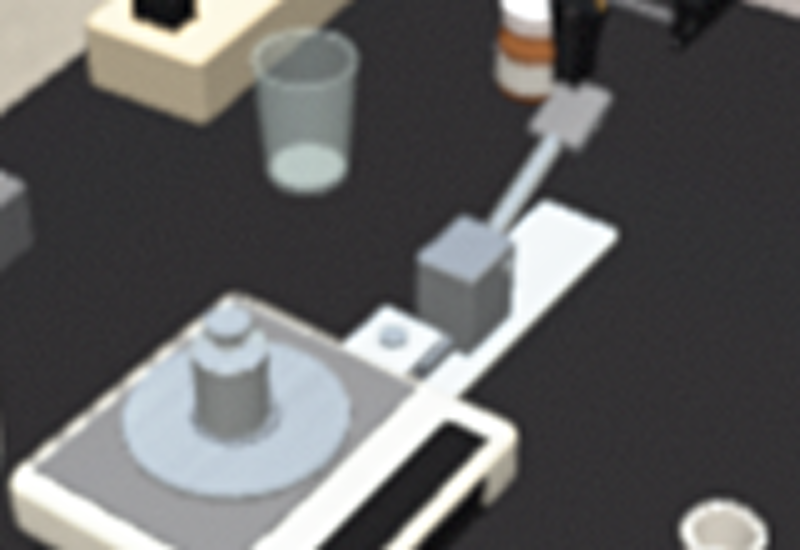

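Request:
{"fn": "move_arm", "kwargs": {"increments": "1 0 0.012 0 0 0 0;1 0 0.022 0 0 0 0;1 -0.003 0.032 0 0 0 0;1 -0.006 0.042 0 0 0 0;1 -0.008 0.051 0 0 0 0;1 -0.01 0.059 0 0 0 0;1 -0.011 0.066 0 0 0 0;1 -0.011 0.07 0 0 0 0"}}

```text
time_s: 20.0
tcp_pos: [0.5718, -0.2372, 0.0577]
ee_rot: [[0.074, 0.0, -0.997], [0.997, 0.0, 0.074], [0.0, -1.0, -0.0]]
wrist_force: [-1.9, 4.5, 10.6]
gripper_width: 0.006
```

Request:
{"fn": "move_arm", "kwargs": {"increments": "1 0 0.002 0 0 0 0;1 0 0.004 0 0 0 0;1 0 0.005 0 0 0 0;1 0 0.006 0 0 0 0;1 0 0.006 0 0 0 0;1 0 0.006 0 0 0 0"}}

```text
time_s: 20.6
tcp_pos: [0.5719, -0.2373, 0.0531]
ee_rot: [[0.074, 0.001, -0.997], [0.997, -0.0, 0.074], [-0.0, -1.0, -0.001]]
wrist_force: [-3.3, 4.8, 14.7]
gripper_width: 0.004
```

Request:
{"fn": "move_arm", "kwargs": {"increments": "1 0 0.001 0 0 0 0;1 0 0.001 0 0 0 0;1 0 0.001 0 0 0 0;1 0 0.001 0 0 0 0;1 0 0.001 0 0 0 0;1 0 0.001 0 0 0 0"}}

```text
time_s: 21.2
tcp_pos: [0.5719, -0.2373, 0.053]
ee_rot: [[0.074, 0.001, -0.997], [0.997, -0.0, 0.074], [-0.0, -1.0, -0.001]]
wrist_force: [-4.1, 4.8, 17.3]
gripper_width: 0.003
```

```bash
python3 - <<'E'
from h import *
p=camera_params('side');im,d=capture('side')
cv2.imwrite(f'pics/s11.png',cv2.resize(im[140:250,230:390,::-1],None,fx=5,fy=5,interpolation=cv2.INTER_CUBIC))
P=pts(p,d);m=(np.hypot(P[...,0]-.5844,P[...,1]+.038)<.016)&(P[...,2]>.03)&(P[...,2]<.08);print(m.sum(),P[m].mean(0))
im,d=capture('top');cv2.imwrite('pics/t11.png',cv2.resize(im[80:290,150:480,::-1],None,fx=2.4,fy=2.4,interpolation=cv2.INTER_CUBIC))
E
python3 go.py .572 -.2376 .053 85.73
```

```text
71 [ 0.58286199 -0.03641941  0.06220457]
t 21.3 tcp [ 0.5719 -0.2373  0.0529] F [-5.13  4.6  18.03] w 0.008 az 85.77 down [ 1.1e-03 -4.0e-04 -1.0e+00]
shift [-0.0003 -0.0001 -0.0001] turn [ 0.0011  0.0007 -0.0003]
```

View pics/s11.png

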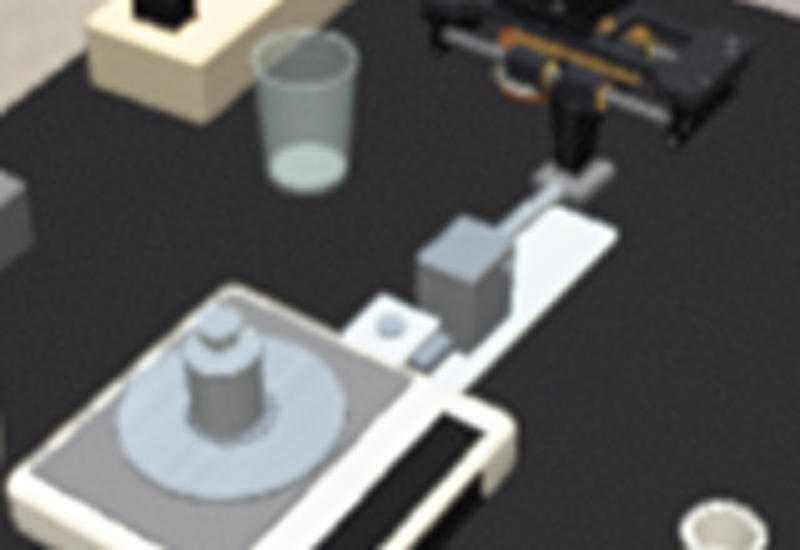

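View pics/t11.png

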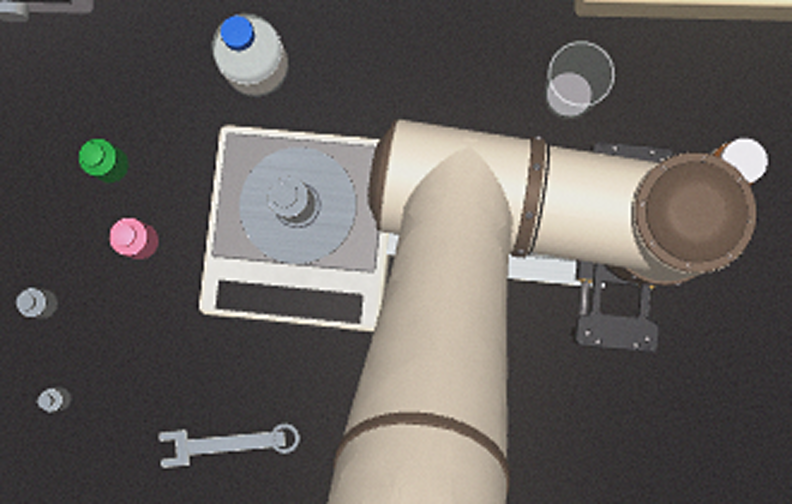

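The handle is at its stop with 18 N held, the lug is raised about 10 mm, and the weight is centred and upright. The bystanders in view have not moved, so I'm handing in.

```bash
python3 -c "
from station import r
print(r.finish_job())"
```

```text
the job is handed in; nothing more can be done
None
```

I ran the tilt test to the end and handed it in at about 21.3 s, with the arm still holding the jack handle down. The hand-in reports no verdict, so the figures below are my own measurements.

- **Weight:** I stood the large grey check weight in the middle of the pan. The last top and side views show it upright in the ring.
- **Jack:** I set it flat on the bench with its saddle under the lift pad and let go. The saddle is about 1–2 mm off the pad's centre sideways and 2–4 mm short of it along the jack.
- **Trial stroke:** I pressed the handle to its stop and let it fully back up. The balance came down again, and the jack and weight stayed where they were.
- **Final press:** The handle is at its stop, with about 18 N upward on the wrist. The lug is raised about 10 mm, which is a tilt of roughly 0.047 rad.
- **Bystanders:** The last pictures show the bottle, beaker, wrench, medium and small weights, and the two look-alikes where they started. The jar and crucible show only in part there, but nothing touched them.

Two checks disagreed:

- **Jack position:** The estimates along the jack axis ranged from 1 to 7 mm. The 7 mm one came from the sloping handle pad and I trust it least.
- **Handle stop:** I felt the stop with the fingertip at 53 mm, where the description says 57 mm. I put this down to where the fingertip meets the pad and to calibration error.

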